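Lay the supper tray: slate plates and polished napkin rings

TASK

Lay the serving tray for as many guests as there are napkin rings: for each ring take one slate plate off the top of the spring-loaded dispenser and set it flat on the tray, then set a ring lying in the middle of each plate with its bore level. The rings are freshly polished, so never touch them with the fingers: put the wooden dowel through the bore to lift and carry each one. Leave the spare plates in the dispenser and at the end lay the dowel back home in both notches of its stand; do not disturb the glass, the tin and the espresso mug behind.

Things in the scene. Friction and masses are not known exactly. Their poses are not given: they have to be found in the camera images.
- ring_1: square silver napkin ring with gilt beads, lying with its bore level: 54 x 54 mm outside, 50 mm long, square bore 42 x 42 mm right through, 90 g. Origin at its centre, 27 mm above what it lies on; x along the bore; it may lie on any of its four sides. Freshly polished: fingers must not touch it. Three or four rings are there; an absent one reads None
- ring_2: square silver napkin ring with gilt beads, lying with its bore level: 54 x 54 mm outside, 50 mm long, square bore 42 x 42 mm right through, 90 g. Origin at its centre, 27 mm above what it lies on; x along the bore; it may lie on any of its four sides. Freshly polished: fingers must not touch it. Three or four rings are there; an absent one reads None
- ring_3: square silver napkin ring with gilt beads, lying with its bore level: 54 x 54 mm outside, 50 mm long, square bore 42 x 42 mm right through, 90 g. Origin at its centre, 27 mm above what it lies on; x along the bore; it may lie on any of its four sides. Freshly polished: fingers must not touch it. Three or four rings are there; an absent one reads None
- ring_4: square silver napkin ring with gilt beads, lying with its bore level: 54 x 54 mm outside, 50 mm long, square bore 42 x 42 mm right through, 90 g. Origin at its centre, 27 mm above what it lies on; x along the bore; it may lie on any of its four sides. Freshly polished: fingers must not touch it. Three or four rings are there; an absent one reads None
- plate_1: oblong slate side plate, 100 x 60 mm, 12 mm high: a slab 8 mm thick on a foot 84 x 44 x 4 mm, 130 g. Origin at the centre of its underside, x along its length, z up. Starts in the dispenser as number 1 of five from the top
- plate_2: oblong slate side plate, 100 x 60 mm, 12 mm high: a slab 8 mm thick on a foot 84 x 44 x 4 mm, 130 g. Origin at the centre of its underside, x along its length, z up. Starts in the dispenser as number 2 of five from the top
- plate_3: oblong slate side plate, 100 x 60 mm, 12 mm high: a slab 8 mm thick on a foot 84 x 44 x 4 mm, 130 g. Origin at the centre of its underside, x along its length, z up. Starts in the dispenser as number 3 of five from the top
- plate_4: oblong slate side plate, 100 x 60 mm, 12 mm high: a slab 8 mm thick on a foot 84 x 44 x 4 mm, 130 g. Origin at the centre of its underside, x along its length, z up. Starts in the dispenser as number 4 of five from the top
- plate_5: oblong slate side plate, 100 x 60 mm, 12 mm high: a slab 8 mm thick on a foot 84 x 44 x 4 mm, 130 g. Origin at the centre of its underside, x along its length, z up. Starts in the dispenser as number 5 of five from the top
- dowel: beech dowel, 190 mm long, lying level on its stand; origin on its axis, x along it towards the tip. Square handle 20 x 20 mm from x = -110 to -10 mm, then a round shaft 14 mm thick with plain end from x = -10 to 80 mm. 70 g
- stand: fixed dark wooden dowel stand, 210 x 52 mm; origin at z = 0 under the dowel's origin, x towards where the dowel's tip lies. Two uprights 12 mm thick with open notches 26 mm wide between 10 mm cheeks: at x = -98 mm (for the handle's end, floor 30 mm high, cheeks to 46 mm) and x = 58 mm (for the shaft, floor 33 mm high, cheeks to 49 mm)
- stand_rest (a point): point on the stand where the dowel's origin lies when the dowel is home (40 mm above the worktop); axes as the stand's
- tray: fixed wooden serving tray, 246 x 256 mm, rim 8 mm thick and 16 mm high, inside 230 x 240 mm; brass ear handles stand out 26 mm at its y ends, 14 mm high; origin under its centre at z = 0, axes along its sides, z up. Four plates fit in two rows of two, their length along the tray's y
- tray_floor (a point): centre of the tray's inner floor, 6 mm above the worktop; axes as the tray's
- dispenser: fixed spring-loaded plate dispenser, 126 x 86 mm, origin under its centre at z = 0, x along the plates' length. Four steel corner angles 78 mm high hold the stack with 2 mm play; its long sides are open for 68 mm in the middle. The stack's top is 82 mm high; taking a plate lets the spring lift the rest 12 mm to about the same height. Stiffness 1.3 N per 12 mm
- dispenser_centre (a point): point on the dispenser's axis 10 mm above the worktop; axes as the dispenser's
- platform (a joint): rise of the spring platform under the stack, m: 0 with five plates on it, 0.012 more for each plate taken, 0.060 when empty
- glass_1: bystander: clear drinking glass 81 mm across, 87 mm high, behind the work
- tin_1: bystander: flat blue and white tin, 63 x 105 x 26 mm, behind the work
- mug_3: bystander: small white espresso mug with handle, 51 mm high, behind the work
Not all that is in view belongs to the job. What is shaped like the ring_4 but red is not meant.

How it is judged:
At the end, for the whole second after the job is handed in: Each ring rests with bore level (0.12 rad) on a plate of its own, within 18 mm of its centre; each such plate is flat on the tray floor, every other plate in the dispenser; the dowel lies on its stand within 16 mm of the rest point and 0.12 rad. All at rest (((horizontal distance between ring_1 and plate_1 below 0.018 m and z of ring_1 in the frame of plate_1 between 0.033 and 0.045 m) or (horizontal distance between ring_1 and plate_2 below 0.018 m and z of ring_1 in the frame of plate_2 between 0.033 and 0.045 m) or (horizontal distance between ring_1 and plate_3 below 0.018 m and z of ring_1 in the frame of plate_3 between 0.033 and 0.045 m) or (horizontal distance between ring_1 and plate_4 below 0.018 m and z of ring_1 in the frame of plate_4 between 0.033 and 0.045 m) or (horizontal distance between ring_1 and plate_5 below 0.018 m and z of ring_1 in the frame of plate_5 between 0.033 and 0.045 m)) and angle between ring_1's own x axis and vertical between 1.45 and 1.69 rad and linear speed of each of ring_1, ring_2, ring_3, ring_4, plate_1, plate_2, plate_3, plate_4, plate_5, dowel below 0.02 m/s and ((horizontal distance between ring_2 and plate_1 below 0.018 m and z of ring_2 in the frame of plate_1 between 0.033 and 0.045 m) or (horizontal distance between ring_2 and plate_2 below 0.018 m and z of ring_2 in the frame of plate_2 between 0.033 and 0.045 m) or (horizontal distance between ring_2 and plate_3 below 0.018 m and z of ring_2 in the frame of plate_3 between 0.033 and 0.045 m) or (horizontal distance between ring_2 and plate_4 below 0.018 m and z of ring_2 in the frame of plate_4 between 0.033 and 0.045 m) or (horizontal distance between ring_2 and plate_5 below 0.018 m and z of ring_2 in the frame of plate_5 between 0.033 and 0.045 m)) and angle between ring_2's own x axis and vertical between 1.45 and 1.69 rad and ((horizontal distance between ring_3 and plate_1 below 0.018 m and z of ring_3 in the frame of plate_1 between 0.033 and 0.045 m) or (horizontal distance between ring_3 and plate_2 below 0.018 m and z of ring_3 in the frame of plate_2 between 0.033 and 0.045 m) or (horizontal distance between ring_3 and plate_3 below 0.018 m and z of ring_3 in the frame of plate_3 between 0.033 and 0.045 m) or (horizontal distance between ring_3 and plate_4 below 0.018 m and z of ring_3 in the frame of plate_4 between 0.033 and 0.045 m) or (horizontal distance between ring_3 and plate_5 below 0.018 m and z of ring_3 in the frame of plate_5 between 0.033 and 0.045 m)) and angle between ring_3's own x axis and vertical between 1.45 and 1.69 rad and ((horizontal distance between ring_4 and plate_1 below 0.018 m and z of ring_4 in the frame of plate_1 between 0.033 and 0.045 m) or (horizontal distance between ring_4 and plate_2 below 0.018 m and z of ring_4 in the frame of plate_2 between 0.033 and 0.045 m) or (horizontal distance between ring_4 and plate_3 below 0.018 m and z of ring_4 in the frame of plate_3 between 0.033 and 0.045 m) or (horizontal distance between ring_4 and plate_4 below 0.018 m and z of ring_4 in the frame of plate_4 between 0.033 and 0.045 m) or (horizontal distance between ring_4 and plate_5 below 0.018 m and z of ring_4 in the frame of plate_5 between 0.033 and 0.045 m)) and angle between ring_4's own x axis and vertical between 1.45 and 1.69 rad and ((horizontal distance between plate_1 and dispenser_centre below 0.012 m and z of plate_1 in the frame of dispenser_centre above 0.005 m) or (z of plate_1 in the frame of tray_floor between -0.004 and 0.005 m and x of plate_1 in the frame of tray_floor between -0.1 and 0.1 m and y of plate_1 in the frame of tray_floor between -0.105 and 0.105 m)) and ((horizontal distance between plate_1 and dispenser_centre below 0.012 m and z of plate_1 in the frame of dispenser_centre above 0.005 m) or (horizontal distance between ring_1 and plate_1 below 0.018 m and z of ring_1 in the frame of plate_1 between 0.033 and 0.045 m) or (horizontal distance between ring_2 and plate_1 below 0.018 m and z of ring_2 in the frame of plate_1 between 0.033 and 0.045 m) or (horizontal distance between ring_3 and plate_1 below 0.018 m and z of ring_3 in the frame of plate_1 between 0.033 and 0.045 m) or (horizontal distance between ring_4 and plate_1 below 0.018 m and z of ring_4 in the frame of plate_1 between 0.033 and 0.045 m)) and angle between each of plate_1, plate_2, plate_3, plate_4, plate_5's own z axis and vertical below 0.1 rad and ((horizontal distance between plate_2 and dispenser_centre below 0.012 m and z of plate_2 in the frame of dispenser_centre above 0.005 m) or (z of plate_2 in the frame of tray_floor between -0.004 and 0.005 m and x of plate_2 in the frame of tray_floor between -0.1 and 0.1 m and y of plate_2 in the frame of tray_floor between -0.105 and 0.105 m)) and ((horizontal distance between plate_2 and dispenser_centre below 0.012 m and z of plate_2 in the frame of dispenser_centre above 0.005 m) or (horizontal distance between ring_1 and plate_2 below 0.018 m and z of ring_1 in the frame of plate_2 between 0.033 and 0.045 m) or (horizontal distance between ring_2 and plate_2 below 0.018 m and z of ring_2 in the frame of plate_2 between 0.033 and 0.045 m) or (horizontal distance between ring_3 and plate_2 below 0.018 m and z of ring_3 in the frame of plate_2 between 0.033 and 0.045 m) or (horizontal distance between ring_4 and plate_2 below 0.018 m and z of ring_4 in the frame of plate_2 between 0.033 and 0.045 m)) and ((horizontal distance between plate_3 and dispenser_centre below 0.012 m and z of plate_3 in the frame of dispenser_centre above 0.005 m) or (z of plate_3 in the frame of tray_floor between -0.004 and 0.005 m and x of plate_3 in the frame of tray_floor between -0.1 and 0.1 m and y of plate_3 in the frame of tray_floor between -0.105 and 0.105 m)) and ((horizontal distance between plate_3 and dispenser_centre below 0.012 m and z of plate_3 in the frame of dispenser_centre above 0.005 m) or (horizontal distance between ring_1 and plate_3 below 0.018 m and z of ring_1 in the frame of plate_3 between 0.033 and 0.045 m) or (horizontal distance between ring_2 and plate_3 below 0.018 m and z of ring_2 in the frame of plate_3 between 0.033 and 0.045 m) or (horizontal distance between ring_3 and plate_3 below 0.018 m and z of ring_3 in the frame of plate_3 between 0.033 and 0.045 m) or (horizontal distance between ring_4 and plate_3 below 0.018 m and z of ring_4 in the frame of plate_3 between 0.033 and 0.045 m)) and ((horizontal distance between plate_4 and dispenser_centre below 0.012 m and z of plate_4 in the frame of dispenser_centre above 0.005 m) or (z of plate_4 in the frame of tray_floor between -0.004 and 0.005 m and x of plate_4 in the frame of tray_floor between -0.1 and 0.1 m and y of plate_4 in the frame of tray_floor between -0.105 and 0.105 m)) and ((horizontal distance between plate_4 and dispenser_centre below 0.012 m and z of plate_4 in the frame of dispenser_centre above 0.005 m) or (horizontal distance between ring_1 and plate_4 below 0.018 m and z of ring_1 in the frame of plate_4 between 0.033 and 0.045 m) or (horizontal distance between ring_2 and plate_4 below 0.018 m and z of ring_2 in the frame of plate_4 between 0.033 and 0.045 m) or (horizontal distance between ring_3 and plate_4 below 0.018 m and z of ring_3 in the frame of plate_4 between 0.033 and 0.045 m) or (horizontal distance between ring_4 and plate_4 below 0.018 m and z of ring_4 in the frame of plate_4 between 0.033 and 0.045 m)) and ((horizontal distance between plate_5 and dispenser_centre below 0.012 m and z of plate_5 in the frame of dispenser_centre above 0.005 m) or (z of plate_5 in the frame of tray_floor between -0.004 and 0.005 m and x of plate_5 in the frame of tray_floor between -0.1 and 0.1 m and y of plate_5 in the frame of tray_floor between -0.105 and 0.105 m)) and ((horizontal distance between plate_5 and dispenser_centre below 0.012 m and z of plate_5 in the frame of dispenser_centre above 0.005 m) or (horizontal distance between ring_1 and plate_5 below 0.018 m and z of ring_1 in the frame of plate_5 between 0.033 and 0.045 m) or (horizontal distance between ring_2 and plate_5 below 0.018 m and z of ring_2 in the frame of plate_5 between 0.033 and 0.045 m) or (horizontal distance between ring_3 and plate_5 below 0.018 m and z of ring_3 in the frame of plate_5 between 0.033 and 0.045 m) or (horizontal distance between ring_4 and plate_5 below 0.018 m and z of ring_4 in the frame of plate_5 between 0.033 and 0.045 m)) and distance between dowel and stand_rest below 0.016 m and angle between the x axis of dowel and the x axis of stand, either way round below 0.12 rad); the robot touches nothing.
It fails at once if the gripper's fingers touch a polished napkin ring (contact force between the fingers and ring_1 above 1 N or contact force between the fingers and ring_2 above 1 N or contact force between the fingers and ring_3 above 1 N or contact force between the fingers and ring_4 above 1 N).
It fails at once if the glass, the tin or the espresso mug is pushed about (30 mm) (distance of any of glass_1, tin_1, mug_3 from where it was at the start of the episode above 0.03 m).
Of ring_1, ring_2, ring_3, ring_4 only 3 to 4 are there at a start; the rules pass over those that are not, and their reading is None.
At some moment in a run one of ring_1, ring_2, ring_3, ring_4 may be knocked a few centimetres aside while the robot is not near it.
It also fails if it takes over 210 s, if anything falls off the work surface, if the arm or the gripper's body presses on something with over 40 N, if the wrist force passes 120 N, or if a joint passes its speed limit or range.

ROBOT

A 6-joint arm with a two-finger parallel gripper is mounted at the origin on a cart in front of the work surface, level with it; the furniture and walls round the work are solid. World frame = base frame: x ahead of the robot, y to its left, z up, the work surface at z = 0. Lengths are in m, angles in rad, forces in N, time in s.
With the tool pointing down it reaches from about 0.3 to 0.775 m from the base axis. Payload 14.6 kg.
Tool frame: the origin (TCP) lies at the very end of the fingers, on their centre line; the grasp point (between the pads) lies 19 mm behind it; z points along the fingers, y is the line along which they close (so a half turn about z gives the same grasp; the last joint's range is limited). The gripper opens to 85 mm and grips with 20 to 120 N. Pads are 22 mm wide; open, the fingers measure 114 mm over their backs; the gripper's body (76 mm by 85 mm) begins 54 mm behind the grasp point. The pads swing forward as they close: fully open they stand 13 mm farther back than shut.
Start: joints at [-1.2, 0.3, 1.521, -0, 1.321, -0.067], TCP at [0.233, -0.498, 0.231] pointing down, gripper open.
Joint ranges: [-3.03, 3.03], [-0.79, 2.21], [0.23, 2.52], [-1.04, 4.18], [0, 3.07], [-2.55, 2.55]. Speed limits (rad/s): [2.22, 2.22, 2.57, 3.14, 3.14, 3.14].

INTERFACE

Orientations are given as a unit quaternion [x, y, z, w].
In Python, from cell import bot gives the robot as it stands. The module is installed in compiled form; this text tells all that it offers.
- The arm moves only by the tool apply_moves, never from a script. Its argument "targets" is one flat list of numbers, 7 for each row, row after row: the shift along the tool's x, y, z in m, then the turn, a rotation vector about the tool's x, y, z in degrees, then the finger opening in m, from 0 to 0.0854. A call has 1 to 20 rows; each row is the pose to reach, as a shift and turn from the pose commanded when the call began, along the tool's axes at that moment; what a row does not reach only later rows make up. A row lasts 1/8 s, in which the tool goes at most 62.5 mm and 10.7 degrees, less where a joint would pass 70% of its speed; a pose out of reach is approached as far as the arm can. A call with a gripper value outside its range is refused whole. The fingers move at their own pace and stop on an object; "force" is the grip in N (left out, the last holds). Time passes only in rows, so rows that repeat a pose let the fingers close. It gives the time, the measured TCP pose, the force, the opening and the grip force at its end, in the units of the state.
- bot.observe(): the state, without advancing time (a new reading comes with each control period).
- bot.read_camera(name): name is "side" or "top" or "wrist"; returns a dict with "color" (480x640x3 uint8, red, green, blue), "z_map" (480x640 float32, m along the optical axis (not along the pixel's ray), 0 where there is no reading), "fx", "fy", "cx", "cy" (pixels), "camera_from_world" (4x4, takes a point from world to camera coordinates). Camera axes: x right, y up, looking along -z (the intrinsics and any distortion apply to the point x, -y, -z); pixel columns grow to the right and rows downward; lengths in m; the calibration is good to about 2 mm. A picture is of the moment at which its call begins.
- bot.hand_in(): hands the job in; it is judged then, once.
Trained networks look in the newest picture that a camera, given by its name, has taken for a name from the list of things; names that differ only in an ending like _2 or _b are one class to them, and where a whole thing is asked for, a point or a joint stands for the part that bears it (a point fixed in the world has none). Each returns a list of dicts, best first, with "p" (0 to 1); they miss things now and then, are a little off and sometimes report something else, mostly with a low value. They report only what shows in the picture. A call takes as long as a camera call. They do not tell look-alikes from the thing itself.
- bot.spot_in(label, camera): "at" ([x, y, z] in m, in world coordinates, good to about 4 mm: the middle of the surface that is visible of it).
- bot.trace(label, camera): "pixels" (480x640 bool, what is visible of it).
- bot.spot_point(label, camera): "at" ([x, y, z] in m, in world coordinates, good to about 4 mm: a listed point, or the origin of a listed thing).
The state is a dict: "time": time; "joint_positions": joint angles; "joint_vel": joint speeds; "tau": joint torques, N m; "position": TCP position; "eef_rot": TCP orientation; "ft_force": force on the tool from outside, world axes, zero at the start; "moment": the same for the moment, N m; "finger_gap": finger opening in m; "grip_force": force on a finger pad.
Only numpy, scipy, OpenCV 4.12 (cv2) and the standard library are available. Lean on these libraries where they do the work, as an engineer would, in place of code of your own. Each camera call takes 0.05 s, during which the arm holds its last target. There are 200 camera calls.

## Working session

There is one attempt and no reset: what is moved stays moved. The work goes in short steps, Python scripts to look and compute and a tool call to move; the robot and the scene stay as the last step left them, time stands still between calls to the robot, and variables do not carry over. Pictures are saved under pics/ and viewed, at most 14 in all, crops included, and the job is handed in when it is done.

Besides the shell and the picture viewer there is one more tool, called as name(argument=value, ...), one argument or row to a line, values as JSON. apply_moves: Moves the arm, as the interface text tells. Its arguments: {"type":"object","properties":{"targets":{"type":"array"},"force":{"type":"number"}},"required":["targets"]}

```bash
mkdir -p pics; cat > h.py <<'E'
import numpy as np, cv2
from cell import bot
def cam(n): return bot.read_camera(n)
def world(c,mask):
    v,u=np.nonzero(mask & (c["z_map"]>0)); z=c["z_map"][v,u]
    P=np.c_[(u-c["cx"])/c["fx"]*z, -(v-c["cy"])/c["fy"]*z, -z, np.ones(len(z))]
    return (P@np.linalg.inv(c["camera_from_world"]).T)[:,:3]
def pix(c,p):
    q=c["camera_from_world"]@np.r_[p,1]
    return np.round([c["cx"]+c["fx"]*q[0]/-q[2], c["cy"]-c["fy"]*q[1]/-q[2]])
def save(n,img,f): cv2.imwrite("pics/"+n,cv2.resize(img[:,:,::-1],None,fx=f,fy=f,interpolation=cv2.INTER_CUBIC))
E
python3 - <<'E'
from h import *
np.set_printoptions(precision=3,suppress=True)
for n in("top","side"):
    c=cam(n); save(n+"0.png",c["color"],1.25)
    for l in("ring_1","dowel","stand","stand_rest","tray","tray_floor","dispenser","dispenser_centre","plate_1","glass_1","tin_1","mug_3"):
        for d in bot.spot_point(l,n): print(n,l,round(d["p"],2),np.array(d["at"]),pix(c,d["at"]))
print(bot.observe())
E
```

```text
top ring_1 0.93 [ 0.42  -0.419  0.024] [497. 299.]
top ring_1 0.92 [0.528 0.055 0.028] [304. 249.]
top ring_1 0.88 [0.555 0.176 0.028] [255. 237.]
top ring_1 0.64 [0.418 0.066 0.025] [297. 294.]
top dowel 0.76 [0.474 0.443 0.042] [142. 265.]
top stand 0.85 [ 0.472  0.443 -0.   ] [147. 268.]
top stand 0.64 [ 0.528 -0.42   0.005] [494. 256.]
top stand_rest 0.56 [0.474 0.439 0.035] [145. 266.]
top tray 0.93 [ 0.474 -0.195 -0.001] [404. 275.]
top tray 0.59 [0.419 0.066 0.027] [297. 293.]
top tray_floor 0.56 [ 0.47  -0.196  0.007] [404. 277.]
top dispenser 0.91 [ 0.531 -0.421  0.003] [495. 255.]
top dispenser_centre 0.77 [ 0.531 -0.425  0.01 ] [497. 255.]
top plate_1 0.91 [ 0.529 -0.422  0.07 ] [503. 251.]
top plate_1 0.7 [0.415 0.066 0.023] [297. 295.]
top plate_1 0.51 [ 0.531 -0.421  0.022] [496. 254.]
top plate_1 0.46 [ 0.531 -0.418  0.054] [499. 252.]
top plate_1 0.37 [ 0.529 -0.421  0.046] [500. 253.]
top plate_1 0.36 [ 0.532 -0.422  0.033] [498. 253.]
top glass_1 0.62 [ 0.668  0.027 -0.   ] [317. 197.]
top tin_1 0.7 [ 0.669 -0.223 -0.   ] [415. 200.]
top mug_3 0.75 [ 0.529 -0.421  0
[... 933 characters left out ...]
 -0.422  0.043] [393. 321.]
side plate_1 0.5 [ 0.532 -0.422  0.025] [394. 328.]
side glass_1 0.86 [0.671 0.024 0.   ] [361. 251.]
side tin_1 0.92 [ 0.668 -0.218 -0.006] [401. 288.]
side mug_3 0.56 [ 0.665 -0.102 -0.002] [379. 269.]
{'time': 1.3, 'joint_positions': array([-1.2  ,  0.3  ,  1.521,  0.   ,  1.321, -0.067]), 'joint_vel': array([-0.   , -0.001, -0.001, -0.002, -0.001,  0.001]), 'tau': array([ -0.   , -54.335, -36.198,  -0.   ,   0.001,  -0.   ]), 'position': array([ 0.233, -0.498,  0.231]), 'eef_rot': array([ 0.976,  0.217,  0.   , -0.   ]), 'ft_force': array([ 0.438,  0.435, -0.097]), 'moment': array([ 0.005, -0.018,  0.002]), 'grip_force': 0.0, 'finger_gap': 0.08537346870573864}
```

View pics/top0.png

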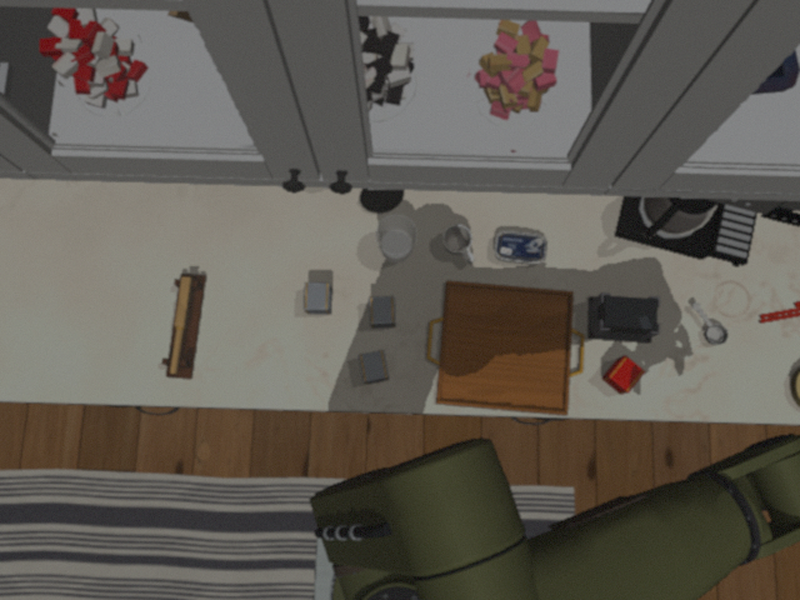

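View pics/side0.png

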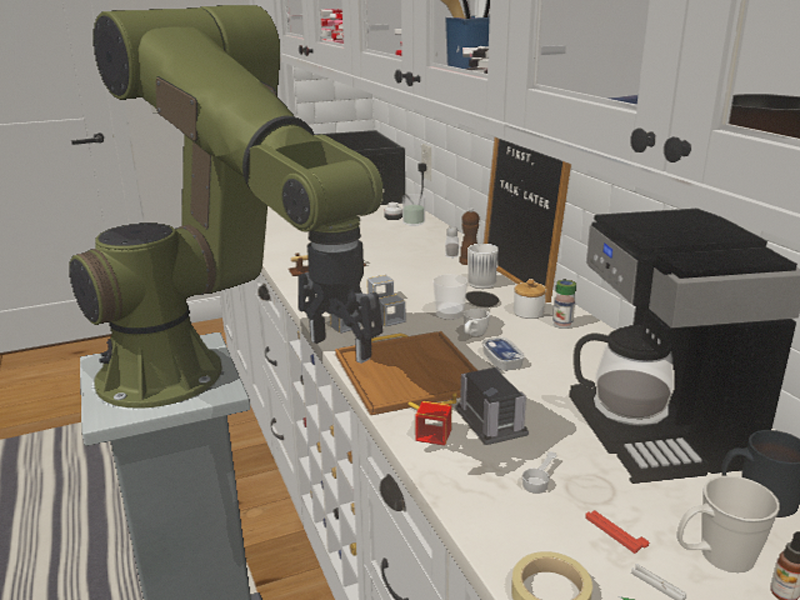

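Three silver rings, at raw top-camera pixels (304,249), (255,237) and (297,294). The fourth detection, at (497,299), is the red look-alike and is not meant. One more measuring turn, to get axes and directions.

```bash
python3 - <<'E'
from h import *
np.set_printoptions(precision=3,suppress=True)
c=cam("top"); P=world(c,np.ones((480,640),bool))
def rect(n,x,y,r,zl,zh):
    Q=P[(abs(P[:,0]-x)<r)&(abs(P[:,1]-y)<r)&(P[:,2]>zl)&(P[:,2]<zh)]
    b=cv2.minAreaRect(Q[:,:2].astype(np.float32)*1000); print(n,len(Q),np.round(b[0],1),np.round(b[1],1),round(b[2],1),"z med",np.median(Q[:,2]))
for n,x,y in(("A",.528,.055),("B",.555,.176),("C",.418,.066)): rect(n,x,y,.04,.048,.062)
rect("plate",.53,-.421,.07,.079,.09); rect("disp",.53,-.421,.08,.045,.09)
rect("tray",.472,-.195,.15,.011,.03); rect("stand",.474,.442,.13,.01,.07); rect("dowel",.474,.442,.13,.043,.06)
s=cam("side"); S=world(s,np.ones((480,640),bool))
f=S[(np.hypot(S[:,0]-.233,S[:,1]+.498)<.08)&(S[:,2]>.15)]; print("finger zmin",np.sort(f[:,2])[:10])
a=cv2.resize(c["color"][205:315,110:330],(800,400),interpolation=cv2.INTER_CUBIC)
b=np.hstack([cv2.resize(s["color"][180:280,240:373],(400,300)),cv2.resize(s["color"][300:360,320:420],(400,300))]); 
cv2.imwrite("pics/crop0.png",cv2.convertScaleAbs(np.vstack([a,b])[:600][:,:,::-1],alpha=1.4))
E
```

```text
A 449 [526.1  48.5] [55.2 49.6] 5.0 z med 0.05472303003470369
B 446 [550.3 176.6] [55.8 50.1] 0.5 z med 0.054643770405165104
C 467 [417.6  61.3] [53.9 49.9] 12.3 z med 0.054666004759455156
plate 930 [ 530.1 -421.5] [110.   70.3] 87.8 z med 0.08243406354756133
disp 1392 [ 508.5 -421.5] [113.1 116.6] 87.6 z med 0.08090912727372823
tray 2117 [ 471.2 -194.9] [303.3 252.7] 86.6 z med 0.014265406192468522
stand 1160 [479.6 428.7] [222.9 243.5] 89.2 z med 0.04451554542159375
dowel 632 [488.2 438.1] [ 46.1 189.3] 87.1 z med 0.04898885692126609
finger zmin [0.244 0.245 0.245 0.245 0.245 0.246 0.246 0.246 0.246 0.247]
```

View pics/crop0.png

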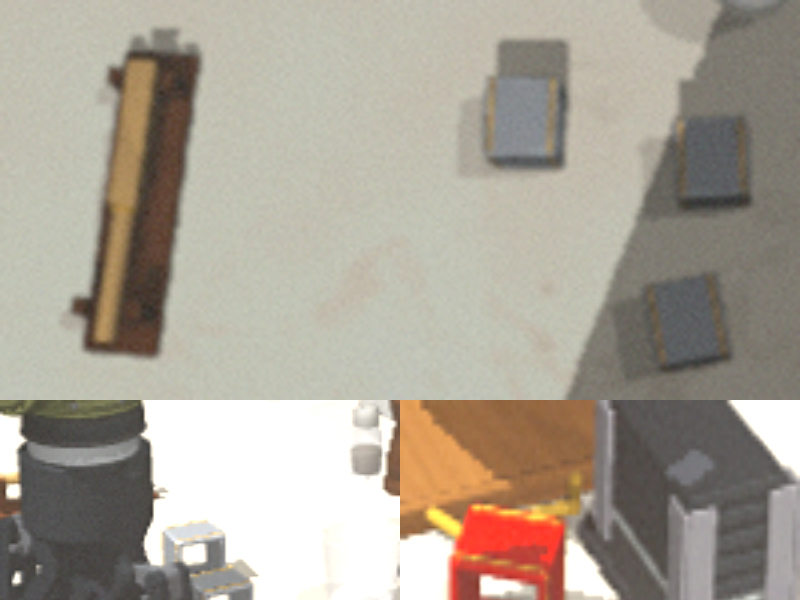

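The crop shows silver rings, with their gilt bead edges at the ±y ends, so the bores run about along y. The dowel's handle is at far +x and its tip points to −x. The red ring is in front of the dispenser and I will ignore it. Next I go above the dispenser.

```bash
cat >> h.py <<'E'
from scipy.spatial.transform import Rotation as R
def down(psi,tilt=0):
    a=np.radians(psi); x=np.array([np.cos(a),np.sin(a),0]); z=np.array([0,0,-1.]); return R.from_matrix(np.c_[x,np.cross(z,x),z])*R.from_euler('y',tilt,degrees=True)
def plan(*T,start=None):
    o=bot.observe(); p,q=(o["position"],R.from_quat(o["eef_rot"])) if start is None else (np.array(start[:3]),down(start[3]))
    for t in T:
        s=q.inv().apply(np.array(t[:3])-p); r=(q.inv()*down(*t[3:])).as_rotvec(degrees=True)
        print(t,"->",np.round(s,4).tolist(),np.round(r,1).tolist(),"rows",round(max(np.linalg.norm(s)/.0625,np.linalg.norm(r)/10.7),1))
E
python3 -c "
from h import *
plan((.530,-.4215,.16,88))"
```

```text
(0.53, -0.4215, 0.16, 88) -> [0.3013, 0.0565, 0.0712] [-0.0, -0.0, -62.9] rows 5.9
```

apply_moves(
  targets=[0.301,0.0565,0.071,0,0,-63,0.07,0.301,0.0565,0.071,0,0,-63,0.07,0.301,0.0565,0.071,0,0,-63,0.07,0.301,0.0565,0.071,0,0,-63,0.07,0.301,0.0565,0.071,0,0,-63,0.07,0.301,0.0565,0.071,0,0,-63,0.07,0.301,0.0565,0.071,0,0,-63,0.07,0.301,0.0565,0.071,0,0,-63,0.07,0.301,0.0565,0.071,0,0,-63,0.07],
  force=50,
)

```text
time: 2.52
position: [0.5292, -0.4222, 0.1608]
eef_rot: [0.72, 0.694, 0.0, 0.0]
ft_force: [-0.3, -0.4, -0.6]
finger_gap: 0.0698
grip_force: 0.0
```

```bash
python3 - <<'E'
from h import *
np.set_printoptions(precision=4,suppress=True)
o=bot.observe(); print(o["position"],o["joint_positions"],o["finger_gap"])
s=cam("side"); S=world(s,np.ones((480,640),bool))
f=S[(np.hypot(S[:,0]-.53,S[:,1]+.4215)<.06)&(S[:,2]>.12)]; print("finger zmin",np.sort(f[:,2])[:10])
c=cam("wrist"); save("w1.png",c["color"],1)
W=world(c,np.ones((480,640),bool)); m=(abs(W[:,2]-.082)<.004)&(abs(W[:,0]-.53)<.05)&(abs(W[:,1]+.42)<.08)
print(m.sum(),cv2.minAreaRect(W[m][:,:2].astype(np.float32)*1000),np.median(W[m][:,2]))
for l in("dispenser","plate_1"):
  for d in bot.spot_point(l,"wrist"): print(l,d["p"],np.array(d["at"]))
plan((.530,-.4215,.0705,88))
E
```

```text
[ 0.5292 -0.4222  0.1608] [-0.7275  0.6423  1.19   -0.      1.3086 -0.691 ] 0.06979427216846877
finger zmin [0.1679 0.168  0.1697 0.1698 0.1702 0.1704 0.1708 0.1713 0.1714 0.1714]
14177 ((532.1023559570312, -421.4921569824219), (110.68492126464844, 70.79777526855469), 87.43162536621094) 0.0816501673244342
plate_1 0.86 [ 0.5319 -0.4234  0.07  ]
(0.53, -0.4215, 0.0705, 88) -> [0.0004, 0.0005, 0.09] [0.0, 0.0, 0.0] rows 1.4
```

View pics/w1.png

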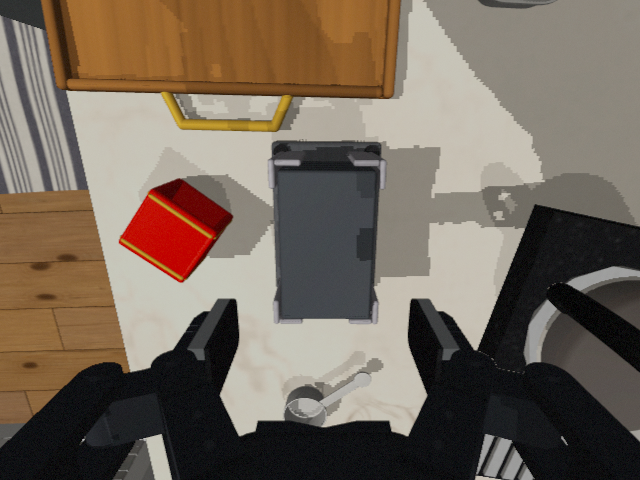

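The wrist view shows the dispenser with its top plate centred at (325,240). The fingers straddle its long sides.

apply_moves(
  targets=[0,0.002,0.05,0,0,0.4,0.07,0,0.002,0.075,0,0,0.4,0.07,0,0.002,0.09,0,0,0.4,0.07,0,0.002,0.09,0,0,0.4,0.07,0,0.002,0.09,0,0,0.4,0.05,0,0.002,0.09,0,0,0.4,0.05,0,0.002,0.09,0,0,0.4,0.05,0,0.002,0.09,0,0,0.4,0.05,0,0.002,0.085,0,0,0.4,0.05,0,0.002,0.075,0,0,0.4,0.05,0,0.002,0.06,0,0,0.4,0.05,0,0.002,0.02,0,0,0.4,0.05,0,0.002,0,0,0,0.4,0.05,0,0.002,0,0,0,0.4,0.05],
  force=50,
)

```text
time: 4.47
position: [0.5321, -0.4221, 0.162]
eef_rot: [0.721, 0.693, 0.0, 0.001]
ft_force: [-0.1, 0.4, -2.1]
finger_gap: 0.0579
grip_force: 54.1
```

```bash
python3 - <<'E'
from h import *
np.set_printoptions(precision=4,suppress=True)
c=cam("wrist"); s=cam("side"); save("s2.png",np.vstack([s["color"][240:360,240:450],c["color"][-120*2::2,:420:2][:120]]) if 0 else s["color"][240:370,270:450],3.5)
S=world(s,np.ones((480,640),bool))
f=S[(abs(S[:,0]-.53)<.05)&(abs(S[:,1]+.4215)<.06)&(S[:,2]>.105)]; print("zmin held",np.sort(f[:,2])[:10:3])
print(bot.observe()["finger_gap"],bot.observe()["grip_force"],bot.observe()["position"])
# tray frame: yaw -3.4
def tr(x,y,z,c=(.472,-.1955),yaw=-3.4):
    a=np.radians(yaw); return (c[0]+np.cos(a)*x-np.sin(a)*y, c[1]+np.sin(a)*x+np.cos(a)*y, z)
for x,y in((.055,-.058),(-.055,-.058),(.055,.058)): print(np.round(tr(x,y,0),4)); plan((*np.round(tr(x,y,.14),4),86.6),(*np.round(tr(x,y,.0155),4),86.6))
E
```

```text
zmin held [0.1592 0.1621 0.1627 0.1629]
0.058203095083152634 54.04586434364319 [ 0.5314 -0.4215  0.159 ]
[ 0.5235 -0.2567  0.    ]
(np.float64(0.5235), np.float64(-0.2567), np.float64(0.14), 86.6) -> [0.1643, -0.0145, 0.0192] [-0.1, -0.1, 1.1] rows 2.7
(np.float64(0.5235), np.float64(-0.2567), np.float64(0.0155), 86.6) -> [0.1642, -0.0144, 0.1437] [-0.1, -0.1, 1.1] rows 3.5
[ 0.4137 -0.2501  0.    ]
(np.float64(0.4137), np.float64(-0.2501), np.float64(0.14), 86.6) -> [0.1664, -0.1245, 0.0194] [-0.1, -0.1, 1.1] rows 3.3
(np.float64(0.4137), np.float64(-0.2501), np.float64(0.0155), 86.6) -> [0.1663, -0.1243, 0.1439] [-0.1, -0.1, 1.1] rows 4.0
[ 0.5303 -0.1409  0.    ]
(np.float64(0.5303), np.float64(-0.1409), np.float64(0.14), 86.6) -> [0.2803, -0.0124, 0.0193] [-0.1, -0.1, 1.1] rows 4.5
(np.float64(0.5303), np.float64(-0.1409), np.float64(0.0155), 86.6) -> [0.2801, -0.0123, 0.1438] [-0.1, -0.1, 1.1] rows 5.0
```

View pics/s2.png

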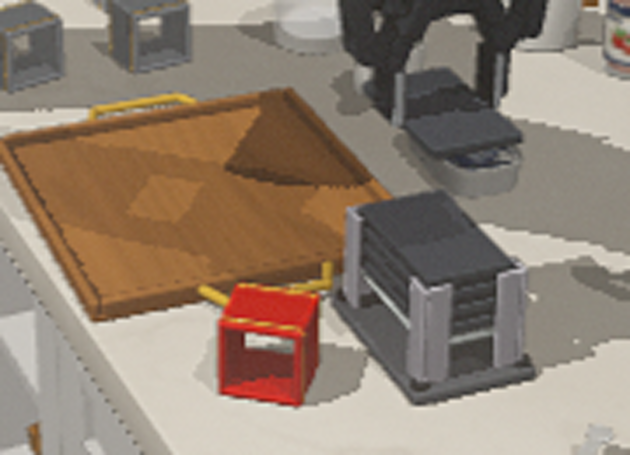

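The picture shows one plate held and the stack risen to the top again. The tray is clear. I place plate 1 in the far right of the tray.

apply_moves(
  targets=[0.06,-0.006,0,0,0,0,0.05,0.12,-0.01,0,0,0,0.5,0.05,0.164,-0.0145,0.03,0,0,1.1,0.05,0.164,-0.0145,0.08,0,0,1.1,0.05,0.164,-0.0145,0.12,0,0,1.1,0.05,0.164,-0.0145,0.14,0,0,1.1,0.05,0.164,-0.0145,0.15,0,0,1.1,0.05,0.164,-0.0145,0.151,0,0,1.1,0.05,0.164,-0.0145,0.151,0,0,1.1,0.05,0.164,-0.0145,0.151,0,0,1.1,0.07,0.164,-0.0145,0.151,0,0,1.1,0.07,0.164,-0.0145,0.14,0,0,1.1,0.07,0.164,-0.0145,0.1,0,0,1.1,0.07,0.164,-0.0145,0.04,0,0,1.1,0.07,0.1,-0.008,0,0,0,0.5,0.07,0.04,0,0,0,0,0,0.07,0,0,0,0,0,0,0.07,0,0,0,0,0,0,0.07],
)

```text
time: 6.82
position: [0.5307, -0.4247, 0.1606]
eef_rot: [0.722, 0.691, -0.0, 0.0]
ft_force: [0.4, 0.1, -1.1]
finger_gap: 0.0701
grip_force: 0.0
```

```bash
python3 - <<'E'
from h import *
np.set_printoptions(precision=4,suppress=True)
o=bot.observe(); print(o["position"],o["finger_gap"])
c=cam("wrist")
W=world(c,np.ones((480,640),bool))
def rc(x0,y0,zl,zh,r=.07):
    m=(W[:,2]>zl)&(W[:,2]<zh)&(abs(W[:,0]-x0)<.05)&(abs(W[:,1]-y0)<r); b=cv2.minAreaRect(W[m][:,:2].astype(np.float32)*1000); print(m.sum(),np.round(b[0],1),np.round(b[1],1),round(b[2],1),np.percentile(W[m][:,2],[2,50,98]))
rc(.53,-.4215,.075,.09); rc(.5235,-.2567,.0135,.03,.06)
plan((.5315,-.4217,.0705,87.6))
E
```

```text
[ 0.5307 -0.4247  0.1606] 0.07008474417065322
15384 [ 532.2 -422. ] [111.9  72. ] 87.5 [0.0767 0.0813 0.0827]
5621 [ 514.1 -293. ] [50.7 78.9] 87.5 [0.0156 0.0176 0.0192]
(0.5315, -0.4217, 0.0705, 87.6) -> [0.0011, 0.0003, 0.09] [0.0, -0.0, -0.0] rows 1.4
```

apply_moves(
  targets=[0.001,0.0003,0.05,0,0,0,0.07,0.001,0.0003,0.075,0,0,0,0.07,0.001,0.0003,0.09,0,0,0,0.07,0.001,0.0003,0.09,0,0,0,0.07,0.001,0.0003,0.09,0,0,0,0.05,0.001,0.0003,0.09,0,0,0,0.05,0.001,0.0003,0.09,0,0,0,0.05,0.001,0.0003,0.09,0,0,0,0.05,0.001,0.0003,0.085,0,0,0,0.05,0.001,0.0003,0.075,0,0,0,0.05,0.001,0.0003,0.06,0,0,0,0.05,0.001,0.0003,0.02,0,0,0,0.05,0,0,0,0,0,0,0.05,0,0,0,0,0,0,0.05],
)

```text
time: 8.62
position: [0.5321, -0.4222, 0.162]
eef_rot: [0.721, 0.693, 0.0, 0.001]
ft_force: [0.1, -0.2, -2.3]
finger_gap: 0.0579
grip_force: 54.0
```

```bash
python3 - <<'E'
from h import *
np.set_printoptions(precision=4,suppress=True)
c=cam("side");S=world(c,np.ones((480,640),bool))
f=S[(abs(S[:,0]-.53)<.05)&(abs(S[:,1]+.4215)<.06)&(S[:,2]>.105)]; print("zmin held",np.sort(f[:,2])[:10:3])
o=bot.observe(); print(o["position"],o["finger_gap"])
plan((.4137,-.2501,.1,86.6),(.4137,-.2501,.008,86.6))
E
```

```text
zmin held [0.1597 0.164  0.1647 0.1652]
[ 0.5316 -0.4217  0.1601] 0.057849663504376016
(0.4137, -0.2501, 0.1, 86.6) -> [0.1667, -0.1248, 0.0601] [0.0, 0.0, 1.1] rows 3.5
(0.4137, -0.2501, 0.008, 86.6) -> [0.1667, -0.1248, 0.1521] [0.0, 0.0, 1.1] rows 4.1
```

apply_moves(
  targets=[0.05,-0.036,0,0,0,0,0.05,0.1,-0.073,0,0,0,0.5,0.05,0.15,-0.11,0,0,0,1.1,0.05,0.167,-0.125,0.04,0,0,1.1,0.05,0.167,-0.125,0.09,0,0,1.1,0.05,0.167,-0.125,0.13,0,0,1.1,0.05,0.167,-0.125,0.145,0,0,1.1,0.05,0.167,-0.125,0.152,0,0,1.1,0.05,0.167,-0.125,0.152,0,0,1.1,0.05,0.167,-0.125,0.152,0,0,1.1,0.05,0.167,-0.125,0.152,0,0,1.1,0.07,0.167,-0.125,0.152,0,0,1.1,0.07,0.167,-0.125,0.14,0,0,1.1,0.07,0.167,-0.125,0.1,0,0,1.1,0.07,0.167,-0.125,0.04,0,0,1.1,0.07,0.1,-0.073,0,0,0,0.5,0.07,0.04,-0.03,0,0,0,0,0.07,0,0,0,0,0,0,0.07,0,0,0,0,0,0,0.07,0,0,0,0,0,0,0.07],
)

```text
time: 11.18
position: [0.5319, -0.4228, 0.1603]
eef_rot: [0.722, 0.692, -0.0, 0.0]
ft_force: [-0.1, 0.7, -0.2]
finger_gap: 0.0702
grip_force: 0.0
```

```bash
python3 -c "
from h import *
plan((.5315,-.4217,.0705,87.6)); print(bot.observe()['position'])"
```

```text
(0.5315, -0.4217, 0.0705, 87.6) -> [0.001, -0.0004, 0.0898] [-0.0, 0.0, 0.0] rows 1.4
[ 0.53187852 -0.42275302  0.16030205]
```

apply_moves(
  targets=[0,0,0.05,0,0,0,0.07,0,0,0.075,0,0,0,0.07,0,0,0.09,0,0,0,0.07,0,0,0.09,0,0,0,0.07,0,0,0.09,0,0,0,0.05,0,0,0.09,0,0,0,0.05,0,0,0.09,0,0,0,0.05,0,0,0.09,0,0,0,0.05,0,0,0.085,0,0,0,0.05,0,0,0.075,0,0,0,0.05,0,0,0.06,0,0,0,0.05,0,0,0.02,0,0,0,0.05,0,0,0,0,0,0,0.05,0,0,0,0,0,0,0.05],
)

```text
time: 12.92
position: [0.5321, -0.4221, 0.162]
eef_rot: [0.721, 0.693, 0.0, 0.001]
ft_force: [0.6, 0.5, -2.3]
finger_gap: 0.058
grip_force: 54.0
```

```bash
python3 - <<'E'
from h import *
np.set_printoptions(precision=4,suppress=True)
c=cam("side");S=world(c,np.ones((480,640),bool))
f=S[(abs(S[:,0]-.53)<.05)&(abs(S[:,1]+.4215)<.06)&(S[:,2]>.105)]; print("zmin held",np.sort(f[:,2])[:10:3])
o=bot.observe(); print(o["position"],o["finger_gap"])
plan((.5303,-.1409,.14,86.6),(.5303,-.1409,.008,86.6))
E
```

```text
zmin held [0.1631 0.1637 0.1641 0.1645]
[ 0.5316 -0.4217  0.1601] 0.057795685453700577
(0.5303, -0.1409, 0.14, 86.6) -> [0.2805, -0.0127, 0.0201] [0.0, 0.0, 1.1] rows 4.5
(0.5303, -0.1409, 0.008, 86.6) -> [0.2805, -0.0127, 0.1521] [0.0, 0.0, 1.1] rows 5.1
```

apply_moves(
  targets=[0.06,-0.003,0,0,0,0,0.05,0.12,-0.005,0,0,0,0.5,0.05,0.18,-0.008,0,0,0,0.8,0.05,0.24,-0.011,0.02,0,0,1.1,0.05,0.2805,-0.0127,0.06,0,0,1.1,0.05,0.2805,-0.0127,0.11,0,0,1.1,0.05,0.2805,-0.0127,0.14,0,0,1.1,0.05,0.2805,-0.0127,0.15,0,0,1.1,0.05,0.2805,-0.0127,0.152,0,0,1.1,0.05,0.2805,-0.0127,0.152,0,0,1.1,0.05,0.2805,-0.0127,0.152,0,0,1.1,0.07,0.2805,-0.0127,0.152,0,0,1.1,0.07,0.2805,-0.0127,0.14,0,0,1.1,0.07,0.2805,-0.0127,0.1,0,0,1.1,0.07,0.2805,-0.0127,0.04,0,0,1.1,0.07,0.2805,-0.0127,0,0,0,1.1,0.05,0.2805,-0.0127,0,0,0,1.1,0.05],
)

```text
time: 15.1
position: [0.5316, -0.1414, 0.1644]
eef_rot: [0.728, 0.686, 0.002, 0.003]
ft_force: [0.5, 0.1, -0.6]
finger_gap: 0.0497
grip_force: 0.0
```

```bash
python3 - <<'E'
from h import *
np.set_printoptions(precision=4,suppress=True)
for n in("wrist","top"):
    c=cam(n)
    for l in ("plate_1","ring_1","dowel","stand_rest"):
        for d in bot.spot_point(l,n): print(n,l,round(d["p"],2),np.array(d["at"]),pix(c,d["at"]))
W=world(c,np.ones((480,640),bool))
# dowel: high points along stand
m=(abs(W[:,0]-.474)<.14)&(abs(W[:,1]-.44)<.05)&(W[:,2]>.0425)&(W[:,2]<.056); Q=W[m]
for x in np.arange(.36,.6,.02):
    k=Q[abs(Q[:,0]-x)<.01]; print(round(x,2),len(k),k[:,1].min().round(4) if len(k) else '',k[:,1].max().round(4) if len(k) else '',np.median(k[:,1]).round(4) if len(k) else '',np.median(k[:,2]).round(4) if len(k) else '')
save("top3.png",c["color"][200:340,100:460],2.2)
plan((.5303,-.1409,.25,90))
E
```

```text
wrist plate_1 0.8 [ 0.5221 -0.2605  0.0048] [319. 341.]
wrist plate_1 0.74 [ 0.5309 -0.1431  0.0084] [320. 221.]
wrist plate_1 0.56 [ 0.4151 -0.2519  0.0064] [204. 341.]
wrist ring_1 0.23 [ 0.5261 -0.2575  0.004 ] [323. 338.]
top plate_1 0.87 [ 0.531  -0.4238  0.0684] [503. 251.]
top plate_1 0.59 [ 0.5198 -0.2547  0.0056] [428. 258.]
top plate_1 0.56 [ 0.4149 -0.2485  0.0068] [426. 300.]
top plate_1 0.55 [ 0.526  -0.4222  0.0603] [502. 253.]
top plate_1 0.45 [0.5516 0.1788 0.0293] [254. 238.]
top ring_1 0.95 [ 0.4197 -0.4206  0.0248] [498. 299.]
top ring_1 0.87 [0.431  0.0434 0.0264] [307. 289.]
top ring_1 0.87 [0.5514 0.1768 0.0276] [254. 238.]
top ring_1 0.87 [0.5254 0.0516 0.0309] [305. 250.]
top ring_1 0.61 [ 0.5299 -0.4204  0.0028] [494. 256.]
top dowel 0.79 [0.4753 0.4369 0.0422] [145. 265.]
top stand_rest 0.6 [0.4734 0.4405 0.0373] [144. 266.]
0.36 0    
0.38 0    
0.4 43 0.4199 0.4632 0.4423 0.0476
0.42 83 0.4196 0.465 0.4411 0.0475
0.44 44 0.4335 0.4482 0.4396 0.047
0.46 43 0.4325 0.4464 0.4387 0.047
0.48 56 0.4281 0.4471 0.4377 0.0483
0.5 73 0.4266 0.4476 0.436 0.0504
0.52 71 0.4263 0.4474 0.4356 0.0511
0.54 64 0.4253 0.4449 0.4345 0.0502
0.56 90 0.411 0.4553 0.4321 0.0496
0.58 56 0.4114 0.4558 0.4343 0.0487
(0.5303, -0.1409, 0.25, 90) -> [0.0, -0.0, -0.0902] [-0.0, -0.0, -3.4] rows 1.4
```

View pics/top3.png

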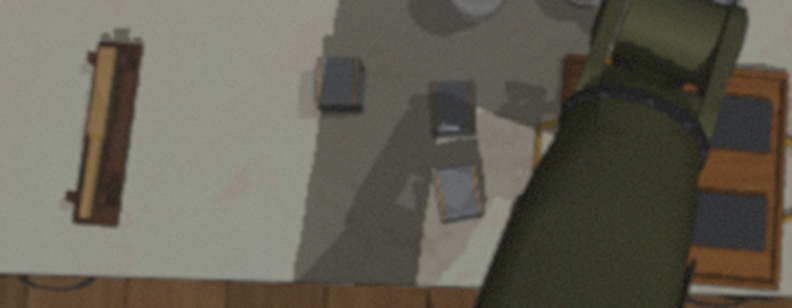

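The picture confirms plates at their tray spots, with two visible. One silver ring was knocked to crop (458,192), which is world (.431,.043). Now I go to the dowel.

```bash
python3 - <<'E'
from h import *
np.set_printoptions(precision=4,suppress=True)
c=cam("top");W=world(c,np.ones((480,640),bool))
m=(W[:,0]>.44)&(W[:,0]<.54)&(W[:,1]>.418)&(W[:,1]<.425);print("base z",np.percentile(W[m][:,2],[5,25,50,75,95]))
plan((.5185,.4357,.16,-3))
E
```

```text
base z [0.0039 0.0071 0.0087 0.0108 0.016 ]
(0.5185, 0.4357, 0.16, -3) -> [0.5749, -0.0462, 0.0001] [-0.0, 0.0, 89.6] rows 9.2
```

apply_moves(
  targets=[0.05,0,-0.03,0,0,0,0.05,0.575,-0.046,-0.03,0,0,89.6,0.05,0.575,-0.046,-0.03,0,0,89.6,0.05,0.575,-0.046,-0.03,0,0,89.6,0.05,0.575,-0.046,-0.03,0,0,89.6,0.05,0.575,-0.046,-0.03,0,0,89.6,0.05,0.575,-0.046,-0.03,0,0,89.6,0.05,0.575,-0.046,-0.03,0,0,89.6,0.05,0.575,-0.046,-0.03,0,0,89.6,0.05,0.575,-0.046,-0.03,0,0,89.6,0.05,0.575,-0.046,0,0,0,89.6,0.05,0.575,-0.046,0,0,0,89.6,0.05,0.575,-0.046,0,0,0,89.6,0.05],
)

```text
time: 17.27
position: [0.5192, 0.4353, 0.1614]
eef_rot: [1.0, -0.027, 0.0, -0.0]
ft_force: [-0.1, 0.4, 0.1]
finger_gap: 0.0498
grip_force: 0.0
```

```bash
python3 - <<'E'
from h import *
np.set_printoptions(precision=4,suppress=True)
o=bot.observe(); print(o["position"],o["joint_positions"])
c=cam("wrist");W=world(c,np.ones((480,640),bool))
for l in ("dowel","stand_rest","stand"):
  for d in bot.spot_point(l,"wrist"): print(l,round(d["p"],2),np.array(d["at"]))
m=(abs(W[:,0]-.474)<.14)&(abs(W[:,1]-.44)<.016)&(W[:,2]>.04)&(W[:,2]<.056); Q=W[m]; print(len(Q))
for x in np.arange(.38,.6,.02):
    k=Q[abs(Q[:,0]-x)<.008]; 
    if len(k): print(round(x,2),len(k),k[:,1].min(),k[:,1].max(),np.median(k[:,1]),np.percentile(k[:,2],80))
save("w4.png",c["color"],1)
plan((.5185,.4357,.028,-3))
E
```

```text
[0.5192 0.4353 0.1614] [ 0.6437  0.6431  1.1875 -0.      1.3102  2.2677]
dowel 0.9 [0.4726 0.4408 0.0416]
stand_rest 0.63 [0.4773 0.4386 0.0426]
5843
0.4 193 0.43778516667732026 0.45168940930634316 0.44460030658369387 0.04668338145657898
0.42 439 0.42409721029884656 0.4507963195052816 0.44009646362927235 0.04776360406486365
0.44 305 0.4358018351022389 0.4495646873030901 0.4425752700702519 0.046620953531315734
0.46 313 0.43482542053634515 0.4483172660559 0.4415053743067166 0.04653396055746893
0.48 324 0.43091248787479386 0.4488550215118466 0.4405350465069084 0.0482316587958011
0.5 545 0.4292051412822573 0.449366295493729 0.4391161689437723 0.05019174887327653
0.52 595 0.4282650370822022 0.44876089003893044 0.4384135253144056 0.05012887654838074
0.54 621 0.4274155742244744 0.4474110434100939 0.4372135350045864 0.05022215220584547
0.56 659 0.426514154629945 0.44616996202286663 0.4361938334811109 0.05024574537716654
0.58 726 0.42514598348672017 0.4558823261095159 0.4375925544938112 0.049853531849853805
(0.5185, 0.4357, 0.028, -3) -> [-0.0009, -0.0001, 0.1336] [-0.1, -0.1, -0.1] rows 2.1
```

View pics/w4.png

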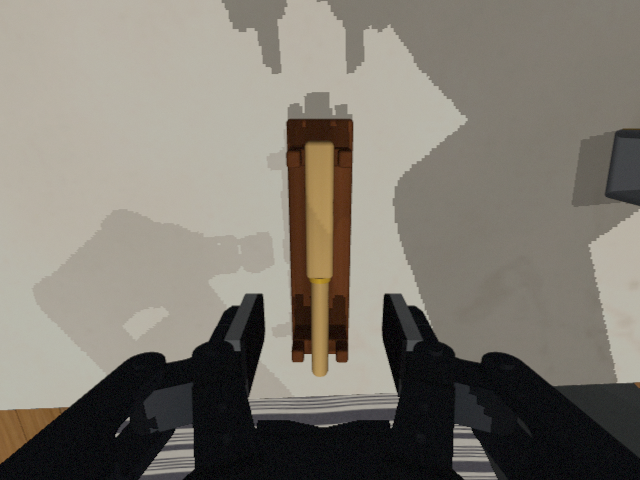

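The dowel is on its stand, with the handle away from the robot (318,210) and the tip towards it (320,370). The fingers line up with it, so I grip the handle.

apply_moves(
  targets=[-0.001,-0.0015,0.06,0,0,0,0.05,-0.001,-0.0015,0.11,0,0,0,0.05,-0.001,-0.0015,0.128,0,0,0,0.05,-0.001,-0.0015,0.133,0,0,0,0.05,-0.001,-0.0015,0.133,0,0,0,0.01,-0.001,-0.0015,0.133,0,0,0,0.01,-0.001,-0.0015,0.133,0,0,0,0.01,-0.001,-0.0015,0.133,0,0,0,0.01,-0.001,-0.0015,0.133,0,0,0,0.01,-0.001,-0.0015,0.12,0,0,0,0.01,-0.001,-0.0015,0.1,0,0,0,0.01,-0.001,-0.0015,0.06,0,0,0,0.01,-0.001,-0.0015,0,0,0,0,0.01,-0.001,-0.0015,0,0,0,0,0.01],
  force=100,
)

```text
time: 19.23
position: [0.5194, 0.4386, 0.1678]
eef_rot: [1.0, -0.026, 0.004, -0.003]
ft_force: [0.2, -0.1, -1.2]
finger_gap: 0.0181
grip_force: 97.8
```

```bash
python3 - <<'E'
from h import *
np.set_printoptions(precision=4,suppress=True)
c=cam("wrist"); o=bot.observe(); print(o["position"],o["finger_gap"],o["grip_force"])
W=world(c,np.ones((480,640),bool))
R0=R.from_quat(o["eef_rot"]); T=R0.inv().apply(W-o["position"])  # tool frame
m=(abs(T[:,1])<.013)&(T[:,2]>-.05)&(T[:,2]<.02)&(T[:,0]<-.0); Q=T[m]
for x in np.arange(-.13,.0,.015):
    k=Q[abs(Q[:,0]-x)<.0075]
    if len(k): print(round(x,3),len(k),k[:,1].min(),k[:,1].max(),np.percentile(k[:,2],[5,20,50]))
print("xmin",np.sort(Q[:,0])[:20:4])
for l in ("dowel",):
  for d in bot.spot_point(l,"wrist"): print(l,round(d["p"],2),np.array(d["at"]))
c=cam("top")
for d in bot.spot_point("ring_1","top"): print(round(d["p"],2),np.array(d["at"]))
P=world(c,np.ones((480,640),bool))
for x,y in((.551,.177),(.526,.05),(.431,.0434)):
    q=P[(abs(P[:,0]-x)<.045)&(abs(P[:,1]-y)<.045)&(P[:,2]>.048)&(P[:,2]<.062)]; b=cv2.minAreaRect(q[:,:2].astype(np.float32)*1000); print(len(q),np.round(b[0],1),np.round(b[1],1),round(b[2],1))
E
```

```text
[0.5185 0.4379 0.1643] 0.01797444300823515 97.76036024093628
-0.055 8 -0.008026022003748808 0.005797384873567592 [-0.0151 -0.014  -0.0136]
-0.04 624 -0.008576203378032554 0.00632478401085006 [-0.022  -0.0211 -0.0199]
-0.025 1352 -0.011161686998919626 0.008871886364350467 [-0.0242 -0.0238 -0.0233]
-0.01 1940 -0.012623982543452445 0.010184931342989966 [-0.0416 -0.0249 -0.0236]
xmin [-0.0496 -0.0483 -0.0471 -0.0468 -0.0463]
dowel 0.69 [0.4772 0.4391 0.18  ]
0.92 [0.4307 0.045  0.0255]
0.9 [0.5554 0.1784 0.0292]
0.87 [0.5274 0.0506 0.0275]
0.66 [ 0.4221 -0.4227  0.0279]
446 [550.1 176.5] [55.1 50.4] 0.5
445 [525.7  48.5] [54.7 49.5] 5.2
465 [431.7  38.9] [54.  49.6] 12.4
```

```bash
python3 - <<'E'
from h import *
plan((.550,.335,.165,90.5))
E
```

```text
(0.55, 0.335, 0.165, 90.5) -> [0.0379, 0.1001, -0.0055] [-0.0, 0.1, -93.5] rows 8.7
```

apply_moves(
  targets=[0.038,0.1,-0.003,0,0,-93.5,0.01,0.038,0.1,-0.003,0,0,-93.5,0.01,0.038,0.1,-0.003,0,0,-93.5,0.01,0.038,0.1,-0.003,0,0,-93.5,0.01,0.038,0.1,-0.003,0,0,-93.5,0.01,0.038,0.1,-0.003,0,0,-93.5,0.01,0.038,0.1,-0.003,0,0,-93.5,0.01,0.038,0.1,-0.003,0,0,-93.5,0.01,0.038,0.1,-0.003,0,0,-93.5,0.01,0.038,0.1,-0.003,0,0,-93.5,0.01,0.038,0.1,-0.003,0,0,-93.5,0.01],
)

```text
time: 20.8
position: [0.5503, 0.3353, 0.1627]
eef_rot: [0.705, 0.709, -0.001, -0.0]
ft_force: [0.3, 0.3, -1.0]
finger_gap: 0.0181
grip_force: 97.9
```

```bash
cat >> h.py <<'E'
def tip():
    o=bot.observe(); R0=R.from_quat(o["eef_rot"]); print(o["position"],R0.as_euler('xyz',degrees=True).round(1),"gap",round(o["finger_gap"],4))
    for n in("top","side"):
        c=cam(n); T=R0.inv().apply(world(c,np.ones((480,640),bool))-o["position"])
        Q=T[(abs(T[:,1])<.016)&(T[:,2]>-.04)&(T[:,2]<.02)&(T[:,0]<-.02)&(T[:,0]>-.16)]
        print(n,"xmin",np.sort(Q[:,0])[:9:4].round(4))
        for x in np.arange(-.13,-.03,.02):
            k=Q[abs(Q[:,0]-x)<.01]
            if len(k): print(round(x,3),len(k),np.percentile(k[:,1],[5,50,95]).round(4),np.percentile(k[:,2],[5,20,50,80,95]).round(4))
    return c
E
python3 - <<'E'
from h import *
c=tip(); save("s5.png",c["color"][130:290,200:400],4)
plan((.550,.335,.165,90.5),(.550,.335,.017,90.5))
E
```

```text
[0.55029638 0.33534396 0.16267716] [-179.9    0.    90.3] gap 0.0181
top xmin [-0.1254 -0.1246 -0.1232]
-0.13 17 [-0.0074 -0.0022  0.0024] [-0.0204 -0.0196 -0.0153 -0.0107 -0.0087]
-0.11 55 [-0.0088 -0.004   0.0028] [-0.0212 -0.0183 -0.0165 -0.0133 -0.0121]
-0.09 60 [-0.009  -0.0029  0.0042] [-0.0207 -0.0186 -0.0161 -0.0137 -0.0111]
-0.07 55 [-0.0077 -0.0028  0.0044] [-0.0223 -0.0205 -0.0165 -0.0143 -0.0119]
-0.05 52 [-0.0079 -0.0022  0.0037] [-0.0212 -0.0191 -0.0165 -0.0145 -0.0127]
side xmin [-0.1273 -0.1257 -0.1211]
-0.13 10 [-0.0112 -0.0047  0.0002] [-0.0188 -0.0173 -0.0148 -0.01   -0.008 ]
-0.11 17 [-0.0113 -0.0059  0.0012] [-0.0181 -0.0167 -0.0138 -0.0095 -0.008 ]
-0.09 12 [-0.0129 -0.0086 -0.0026] [-0.018  -0.0164 -0.0144 -0.0117 -0.0102]
-0.07 12 [-0.0098 -0.0062 -0.0016] [-0.0183 -0.0171 -0.0158 -0.0125 -0.0094]
-0.05 17 [-0.0121 -0.0082 -0.0026] [-0.0191 -0.0171 -0.0152 -0.0121 -0.0093]
(0.55, 0.335, 0.165, 90.5) -> [-0.0004, -0.0004, -0.002] [-0.0, 0.0, -0.1] rows 0.0
(0.55, 0.335, 0.017, 90.5) -> [-0.0003, -0.0003, 0.146] [-0.0, 0.0, -0.1] rows 2.3
```

View pics/s5.png

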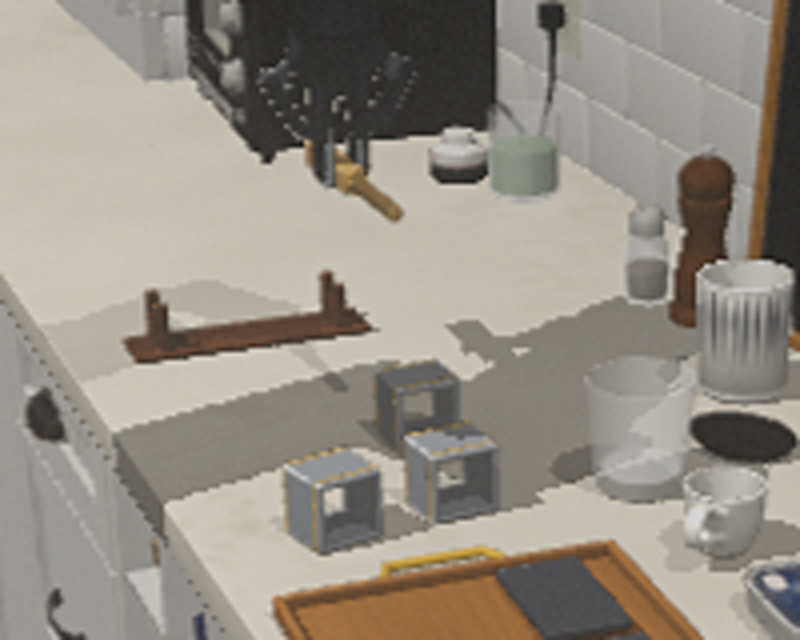

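The dowel is held level (side-crop pixel 375,190), with the tip 125 mm ahead of the TCP. The ring bores face along y, as assumed. Descend and thread the nearest ring.

apply_moves(
  targets=[0,0,0.06,0,0,0,0.01,0,0,0.11,0,0,0,0.01,0,0,0.135,0,0,0,0.01,0,0,0.145,0,0,0,0.01,0,0,0.145,0,0,0,0.01,0,0,0.145,0,0,0,0.01,-0.01,0,0.145,0,0,0,0.01,-0.02,0,0.145,0,0,0,0.01,-0.032,0,0.145,0,0,0,0.01,-0.044,0,0.145,0,0,0,0.01,-0.056,0,0.145,0,0,0,0.01,-0.067,0,0.145,0,0,0,0.01,-0.067,0,0.145,0,0,0,0.01,-0.067,0,0.145,0,0,0,0.01],
)

```text
time: 22.65
position: [0.5511, 0.2686, 0.0184]
eef_rot: [0.704, 0.71, 0.0, 0.0]
ft_force: [0.2, 0.9, -0.2]
finger_gap: 0.018
grip_force: 97.9
```

```bash
cat >> h.py <<'E'
def rings(*L):
    c=cam("top"); P=world(c,np.ones((480,640),bool))
    for x,y,zl,zh in L:
        q=P[(abs(P[:,0]-x)<.04)&(abs(P[:,1]-y)<.04)&(P[:,2]>zl)&(P[:,2]<zh)]
        if len(q)>30: b=cv2.minAreaRect(q[:,:2].astype(np.float32)*1000); print(len(q),np.round(b[0],1),np.round(b[1],1),round(b[2],1),np.percentile(q[:,2],[10,50,90]).round(4))
    return c
E
python3 - <<'E'
from h import *
rings((.55,.177,.048,.062),(.526,.05,.048,.062),(.431,.04,.048,.062)); o=bot.observe(); print(o["position"],o["ft_force"])
E
```

```text
452 [549.4 176.4] [49.5 56.4] 89.6 [0.0508 0.0549 0.0582]
451 [525.9  48.4] [55.4 49.4] 5.5 [0.0507 0.0547 0.0585]
461 [432.4  38.9] [55.2 49.6] 11.8 [0.0507 0.0547 0.0584]
[0.5510441  0.26876685 0.01830687] [-0.03716591  0.44803909 -0.91682332]
```

apply_moves(
  targets=[0,0,-0.005,0,-1,0,0.01,0,0,-0.009,0,-2,0,0.01,0,0,-0.013,0,-2,0,0.01,0,0,-0.02,0,-2,0,0.01,0,0,-0.03,0,-2,0,0.01,0,0,-0.05,0,-2,0,0.01,0,0,-0.075,0,-2,0,0.01,0,0,-0.1,0,-2,0,0.01,0,0,-0.12,0,-2,0,0.01,0,0,-0.13,0,-2,0,0.01,0,0,-0.13,0,-2,0,0.01,0,0,-0.13,0,-2,0,0.01],
)

```text
time: 24.2
position: [0.5507, 0.2683, 0.1475]
eef_rot: [0.704, 0.71, -0.013, 0.012]
ft_force: [0.3, 0.2, -1.8]
finger_gap: 0.018
grip_force: 97.9
```

```bash
python3 - <<'E'
from h import *
c=rings((.55,.177,.15,.20)); o=bot.observe(); print(o["position"],o["ft_force"])
s=cam("side"); save("s6.png",s["color"][130:290,200:400],3)
# place: ring centre on plate; ring offset .0923 in -tool x
import math
psi=86.6
for X,Y in((.5235,-.2567),):
    p=np.array([X,Y])+.0923*np.array([math.cos(math.radians(psi)),math.sin(math.radians(psi))]); print(p)
    plan((*p,.16,psi,-2),(*p,.06,psi,0),(*p,.034,psi,0))
E
```

```text
642 [549.7 180.3] [55.8 73.3] 0.0 [0.1667 0.1738 0.1775]
[0.55071678 0.26828888 0.14741097] [-2.00862323 -0.10621418 -1.80684126]
[ 0.52897398 -0.16456246]
(np.float64(0.5289739782810612), np.float64(-0.16456246388263646), 0.16, 86.6, -2) -> [-0.4329, -0.0255, 0.0028] [0.1, 0.0, 3.9] rows 6.9
(np.float64(0.5289739782810612), np.float64(-0.16456246388263646), 0.06, 86.6, 0) -> [-0.4293, -0.0253, 0.1028] [-0.0, 2.0, 3.9] rows 7.1
(np.float64(0.5289739782810612), np.float64(-0.16456246388263646), 0.034, 86.6, 0) -> [-0.4284, -0.0253, 0.1287] [-0.0, 2.0, 3.9] rows 7.2
```

View pics/s6.png

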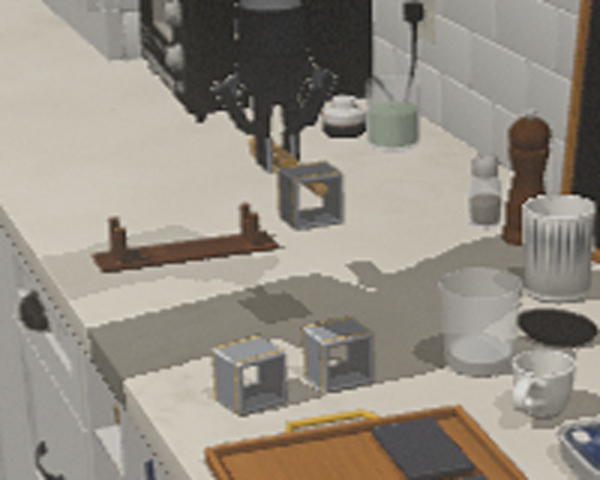

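The ring hangs level on the dowel (310,195 in the crop). I carry it to the far right plate.

apply_moves(
  targets=[-0.01,0,0,0,0,0,0.01,-0.03,-0.002,0,0,0,0,0.01,-0.06,-0.004,0,0,0,0.5,0.01,-0.095,-0.006,0,0,0,1,0.01,-0.135,-0.008,0,0,0,1.5,0.01,-0.175,-0.01,0,0,0,2,0.01,-0.215,-0.013,0,0,0,2.5,0.01,-0.255,-0.015,0,0,0,3,0.01,-0.295,-0.018,0,0,0,3.5,0.01,-0.335,-0.02,0,0,0,3.9,0.01,-0.37,-0.022,0,0,0,3.9,0.01,-0.4,-0.024,0,0,0,3.9,0.01,-0.42,-0.025,0,0,0,3.9,0.01,-0.43,-0.0255,0,0,0,3.9,0.01,-0.433,-0.0255,0,0,0,3.9,0.01,-0.433,-0.0255,0,0,0,3.9,0.01],
)

```text
time: 26.3
position: [0.5292, -0.164, 0.1633]
eef_rot: [0.728, 0.686, -0.012, 0.013]
ft_force: [0.3, -0.1, -2.1]
finger_gap: 0.018
grip_force: 97.9
```

```bash
python3 - <<'E'
from h import *
o=bot.observe(); print(o["position"])
rings((.5235,-.2567,.15,.2)); s=cam("wrist"); 
for d in bot.spot_point("ring_1","wrist"): print(d["p"],d["at"])
for d in bot.spot_point("ring_1","top"): print(d["p"],d["at"])
plan((.529,-.1646,.07,86.6,0),(.529,-.1646,.034,86.6,0))
E
```

```text
[ 0.52924434 -0.16399993  0.1633269 ]
483 [ 516.8 -259. ] [56.9 65.2] 26.6 [0.1797 0.1896 0.1933]
0.9 [0.5271, 0.0534, 0.0284]
0.88 [0.4314, 0.0445, 0.025]
0.83 [0.5252, -0.2521, 0.1661]
0.8 [0.4182, -0.4237, 0.0275]
0.38 [0.529, -0.4238, 0.0614]
(0.529, -0.1646, 0.07, 86.6, 0) -> [0.0026, -0.0005, 0.0934] [0.1, 2.0, 0.0] rows 1.5
(0.529, -0.1646, 0.034, 86.6, 0) -> [0.0038, -0.0006, 0.1293] [0.1, 2.0, 0.0] rows 2.1
```

apply_moves(
  targets=[0.001,-0.0005,0.03,0,0,0,0.01,0.001,-0.0005,0.06,0,1,0,0.01,0.001,-0.0005,0.085,0,2,0,0.01,0.001,-0.0005,0.1,0,2,0,0.01,0.001,-0.0005,0.108,0,2,0,0.01,0.001,-0.0005,0.113,0,2,0,0.01,0.001,-0.0005,0.118,0,2,0,0.01,0.001,-0.0005,0.123,0,2,0,0.01,0.001,-0.0005,0.128,0,2,0,0.01,0.001,-0.0005,0.128,0,2,0,0.01,0.001,-0.0005,0.128,0,2,0,0.01],
)

```text
time: 27.88
position: [0.5289, -0.168, 0.0356]
eef_rot: [0.728, 0.686, 0.001, 0.001]
ft_force: [0.6, 0.1, -1.4]
finger_gap: 0.0181
grip_force: 98.0
```

```bash
python3 - <<'E'
from h import *
o=bot.observe(); print(o["position"],o["ft_force"])
rings((.5235,-.2567,.063,.083)); 
for d in bot.spot_point("ring_1","top"): print(d["p"],d["at"])
E
```

```text
[ 0.52888792 -0.16797356  0.03556741] [ 0.59788078  0.1499935  -1.39518594]
263 [ 521.1 -269.5] [31.7 55.3] 81.4 [0.0678 0.0722 0.0758]
0.62 [0.4312, 0.0403, 0.0255]
0.61 [0.5254, 0.0538, 0.0274]
0.6 [0.5235, -0.2576, 0.0477]
0.6 [0.4204, -0.4201, 0.0247]
```

apply_moves(
  targets=[0.01,0,-0.001,0,0,0,0.01,0.025,0,-0.001,0,0,0,0.01,0.045,0,-0.001,0,0,0,0.01,0.065,0,-0.001,0,0,0,0.01,0.085,0,-0.001,0,0,0,0.01,0.1,0,-0.001,0,0,0,0.01,0.1,0,-0.06,0,0,0,0.01,0.1,0,-0.11,0,0,0,0.01,0.1,0,-0.11,0,0,0,0.01],
)

```text
time: 29.1
position: [0.5361, -0.0679, 0.1492]
eef_rot: [0.728, 0.686, 0.003, 0.004]
ft_force: [-0.8, -0.2, -1.4]
finger_gap: 0.0178
grip_force: 98.1
```

```bash
python3 - <<'E'
from h import *
rings((.5235,-.2567,.063,.083),(.526,.05,.048,.062),(.431,.04,.048,.062)); o=bot.observe(); print(o["position"])
for d in bot.spot_point("ring_1","top"): print(d["p"],d["at"])
plan((.5117,.207,.145,95.2),(.5117,.207,.018,95.2))
E
```

```text
477 [ 522.1 -259.6] [50.  55.8] 87.5 [0.0687 0.0722 0.076 ]
448 [526.5  48.6] [55.2 49.6] 5.1 [0.0506 0.0545 0.0583]
191 [435.7  56. ] [30.8 63.8] 71.1 [0.0517 0.0551 0.0582]
[ 0.53507858 -0.06778558  0.14677331]
0.88 [0.5251, 0.0513, 0.0267]
0.8 [0.421, -0.4245, 0.0276]
0.7 [0.5217, -0.2589, 0.048]
0.66 [0.4332, 0.0429, 0.0238]
(0.5117, 0.207, 0.145, 95.2) -> [0.2729, -0.039, 0.0002] [0.1, 0.0, -8.6] rows 4.4
(0.5117, 0.207, 0.018, 95.2) -> [0.2729, -0.0393, 0.1272] [0.1, 0.0, -8.6] rows 4.9
```

apply_moves(
  targets=[0.06,-0.009,0,0,0,-2,0.01,0.12,-0.018,0,0,0,-4,0.01,0.18,-0.027,0,0,0,-6,0.01,0.24,-0.035,0,0,0,-8,0.01,0.273,-0.039,0,0,0,-8.6,0.01,0.273,-0.039,0.04,0,0,-8.6,0.01,0.273,-0.039,0.09,0,0,-8.6,0.01,0.273,-0.039,0.12,0,0,-8.6,0.01,0.273,-0.039,0.127,0,0,-8.6,0.01,0.273,-0.039,0.127,0,0,-8.6,0.01],
)

```text
time: 30.45
position: [0.512, 0.2067, 0.0182]
eef_rot: [0.674, 0.738, 0.0, 0.001]
ft_force: [-0.1, 0.5, -0.2]
finger_gap: 0.0178
grip_force: 98.1
```

```bash
python3 - <<'E'
from h import *
rings((.526,.05,.048,.062)); 
plan((.526-.0924*.0906,.0495+.0924*.9959,.018,95.2))
E
```

```text
449 [526.4  48.5] [55.1 49.4] 5.6 [0.0507 0.0544 0.0583]
(0.51762856, 0.14152115999999998, 0.018, 95.2) -> [-0.0656, -0.0008, 0.0011] [0.2, 0.0, -0.0] rows 1.0
```

Insert and lift in one call, since the last ring went cleanly.

apply_moves(
  targets=[-0.01,0,0,0,0,0,0.01,-0.02,0,0,0,0,0,0.01,-0.032,0,0,0,0,0,0.01,-0.044,0,0,0,0,0,0.01,-0.056,0,0,0,0,0,0.01,-0.0655,0,0,0,0,0,0.01,-0.0655,0,0,0,0,0,0.01,-0.0655,0,-0.005,0,-1,0,0.01,-0.0655,0,-0.009,0,-2,0,0.01,-0.0655,0,-0.013,0,-2,0,0.01,-0.0655,0,-0.02,0,-2,0,0.01,-0.0655,0,-0.03,0,-2,0,0.01,-0.0655,0,-0.05,0,-2,0,0.01,-0.0655,0,-0.075,0,-2,0,0.01,-0.0655,0,-0.1,0,-2,0,0.01,-0.0655,0,-0.12,0,-2,0,0.01,-0.0655,0,-0.13,0,-2,0,0.01,-0.0655,0,-0.13,0,-2,0,0.01],
)

```text
time: 32.75
position: [0.5179, 0.1415, 0.1488]
eef_rot: [0.674, 0.738, -0.011, 0.014]
ft_force: [-0.1, -0.4, -1.8]
finger_gap: 0.0182
grip_force: 98.0
```

```bash
python3 - <<'E'
from h import *
o=bot.observe(); print(o["position"],o["ft_force"])
rings((.526,.05,.15,.2))
for d in bot.spot_point("ring_1","top"): print(d["p"],d["at"])
psi=np.radians(86.6)
p=np.array([.4145,-.2505])+.0923*np.array([np.cos(psi),np.sin(psi)]); print(p)
plan((*p,.155,86.6,-2),(*p,.07,86.6,0),(*p,.035,86.6,0))
E
```

```text
[0.51785515 0.1414987  0.14883567] [-0.06011128 -0.3757667  -1.84007037]
649 [525.3  53.2] [56.6 71.5] 4.1 [0.1664 0.175  0.179 ]
0.8 [0.5258, 0.0474, 0.15]
0.8 [0.4213, -0.4211, 0.0265]
0.78 [0.4337, 0.0426, 0.0252]
0.76 [0.5236, -0.2586, 0.0459]
[ 0.41997398 -0.15836246]
(np.float64(0.41997397828106126), np.float64(-0.15836246388263647), 0.155, 86.6, -2) -> [-0.2898, -0.1241, 0.0028] [0.4, 0.0, 8.6] rows 5.0
(np.float64(0.41997397828106126), np.float64(-0.15836246388263647), 0.07, 86.6, 0) -> [-0.2868, -0.1242, 0.0877] [0.2, 2.0, 8.6] rows 5.2
(np.float64(0.41997397828106126), np.float64(-0.15836246388263647), 0.035, 86.6, 0) -> [-0.2856, -0.1243, 0.1227] [0.2, 2.0, 8.6] rows 5.4
```

apply_moves(
  targets=[-0.006,-0.002,0,0,0,0,0.01,-0.018,-0.007,0,0,0,0.4,0.01,-0.035,-0.015,0,0,0,1,0.01,-0.058,-0.025,0,0,0,1.7,0.01,-0.082,-0.035,0,0,0,2.5,0.01,-0.107,-0.046,0,0,0,3.2,0.01,-0.132,-0.057,0,0,0,4,0.01,-0.157,-0.067,0,0,0,4.8,0.01,-0.182,-0.078,0,0,0,5.5,0.01,-0.207,-0.089,0,0,0,6.2,0.01,-0.231,-0.099,0,0,0,7,0.01,-0.253,-0.108,0,0,0,7.6,0.01,-0.27,-0.116,0,0,0,8.2,0.01,-0.282,-0.121,0,0,0,8.6,0.01,-0.288,-0.1235,0,0,0,8.6,0.01,-0.29,-0.124,0,0,0,8.6,0.01,-0.29,-0.124,0,0,0,8.6,0.01,-0.29,-0.124,0,0,0,8.6,0.01],
)

```text
time: 35.1
position: [0.4205, -0.158, 0.1583]
eef_rot: [0.728, 0.686, -0.01, 0.015]
ft_force: [-0.3, -0.5, -1.2]
finger_gap: 0.0178
grip_force: 98.0
```

```bash
python3 - <<'E'
from h import *
rings((.4145,-.2505,.15,.21))
for d in bot.spot_point("ring_1","top"): print(d["p"],d["at"])
for d in bot.spot_point("plate_1","top"): print("pl",d["p"],d["at"])
plan((.42,-.1584,.035,86.6,0))
E
```

```text
391 [ 411.9 -262.5] [37.8 61. ] 71.2 [0.1784 0.1852 0.1891]
0.92 [0.5265, -0.2563, 0.0459]
0.91 [0.4147, -0.251, 0.1581]
0.68 [0.4309, 0.0459, 0.0258]
0.66 [0.421, -0.4218, 0.025]
pl 0.69 [0.53, -0.4231, 0.0679]
pl 0.65 [0.5289, -0.1419, 0.0077]
pl 0.52 [0.5329, -0.4221, 0.0586]
pl 0.48 [0.5212, -0.255, 0.0059]
pl 0.47 [0.413, -0.251, 0.0068]
(0.42, -0.1584, 0.035, 86.6, 0) -> [0.0039, -0.0014, 0.1232] [0.4, 2.0, 0.0] rows 2.0
```

apply_moves(
  targets=[0.003,-0.001,0.03,0,0,0,0.01,0.003,-0.001,0.06,0,1,0,0.01,0.003,-0.001,0.085,0,2,0,0.01,0.003,-0.001,0.1,0,2,0,0.01,0.003,-0.001,0.106,0,2,0,0.01,0.003,-0.001,0.111,0,2,0,0.01,0.003,-0.001,0.116,0,2,0,0.01,0.003,-0.001,0.121,0,2,0,0.01,0.003,-0.001,0.123,0,2,0,0.01,0.003,-0.001,0.123,0,2,0,0.01,0.003,-0.001,0.123,0,2,0,0.01],
)

```text
time: 36.62
position: [0.4204, -0.1596, 0.0354]
eef_rot: [0.728, 0.686, 0.003, 0.003]
ft_force: [0.3, 0.5, -0.9]
finger_gap: 0.018
grip_force: 98.1
```

apply_moves(
  targets=[0.01,0,-0.001,0,0,0,0.01,0.025,0,-0.001,0,0,0,0.01,0.045,0,-0.001,0,0,0,0.01,0.065,0,-0.001,0,0,0,0.01,0.085,0,-0.001,0,0,0,0.01,0.1,0,-0.001,0,0,0,0.01,0.1,0,-0.06,0,0,0,0.01,0.1,0,-0.11,0,0,0,0.01,0.1,0,-0.11,0,0,0,0.01],
)

```text
time: 37.75
position: [0.4269, -0.0595, 0.1485]
eef_rot: [0.728, 0.686, 0.005, 0.005]
ft_force: [0.0, -0.4, -1.9]
finger_gap: 0.0179
grip_force: 98.2
```

```bash
python3 - <<'E'
from h import *
c=rings((.4145,-.2505,.063,.083),(.431,.04,.048,.062),(.522,-.258,.063,.083)); o=bot.observe(); print(o["position"])
for d in bot.spot_point("ring_1","top"): print(d["p"],d["at"])
cc=cam("wrist")
for d in bot.spot_point("ring_1","wrist"): print("w",d["p"],d["at"])
E
```

```text
494 [ 413.3 -253.5] [50.3 54.7] 86.5 [0.0682 0.072  0.0758]
455 [432.4  39.1] [55.5 49.7] 12.4 [0.0508 0.0543 0.0584]
475 [ 522.7 -259.7] [51.4 54.7] 86.9 [0.0683 0.0723 0.0759]
[ 0.42584182 -0.0593941   0.14628739]
0.92 [0.4156, -0.2503, 0.0455]
0.9 [0.4317, 0.0461, 0.0241]
0.87 [0.4228, -0.4194, 0.0238]
0.74 [0.6681, -0.2191, 0.0008]
0.62 [0.5231, -0.2584, 0.0466]
w 0.61 [0.4348, 0.0393, 0.0241]
w 0.55 [0.521, -0.2598, 0.043]
```

```bash
python3 - <<'E'
from h import *
plan((.398,.1955,.145,102.4),(.398,.1955,.018,102.4))
E
```

```text
(0.398, 0.1955, 0.145, 102.4) -> [0.2529, -0.0418, -0.001] [0.3, -0.0, -15.8] rows 4.1
(0.398, 0.1955, 0.018, 102.4) -> [0.2528, -0.0425, 0.126] [0.3, -0.0, -15.8] rows 4.6
```

apply_moves(
  targets=[0.06,-0.01,0,0,0,-4,0.01,0.12,-0.02,0,0,0,-8,0.01,0.18,-0.03,0,0,0,-12,0.01,0.23,-0.039,0,0,0,-15,0.01,0.253,-0.042,0,0,0,-15.8,0.01,0.253,-0.042,0.04,0,0,-15.8,0.01,0.253,-0.042,0.09,0,0,-15.8,0.01,0.253,-0.042,0.12,0,0,-15.8,0.01,0.253,-0.042,0.126,0,0,-15.8,0.01,0.253,-0.042,0.126,0,0,-15.8,0.01],
)

```text
time: 39.2
position: [0.3994, 0.1953, 0.0192]
eef_rot: [0.627, 0.779, 0.002, 0.003]
ft_force: [0.5, 0.3, -0.4]
finger_gap: 0.018
grip_force: 98.2
```

```bash
python3 - <<'E'
from h import *
rings((.432,.041,.048,.062))
for d in bot.spot_point("ring_1","top"): print(d["p"],d["at"])
plan((.4122,.1312,.018,102.4)); print(bot.observe()["position"])
E
```

```text
461 [431.6  38.8] [54.8 49.6] 12.2 [0.0509 0.0541 0.0583]
0.89 [0.4296, 0.0443, 0.0246]
0.85 [0.4219, -0.4209, 0.0262]
(0.4122, 0.1312, 0.018, 102.4) -> [-0.0654, -0.0019, 0.0021] [0.5, 0.1, -0.0] rows 1.0
[0.39999093 0.19551104 0.02004689]
```

apply_moves(
  targets=[-0.01,-0.001,0.001,0,0,0,0.01,-0.02,-0.002,0.001,0,0,0,0.01,-0.032,-0.002,0.001,0,0,0,0.01,-0.044,-0.002,0.001,0,0,0,0.01,-0.056,-0.002,0.001,0,0,0,0.01,-0.0655,-0.002,0.001,0,0,0,0.01,-0.0655,-0.002,0,0,0,0,0.01,-0.0655,-0.002,-0.005,0,-1,0,0.01,-0.0655,-0.002,-0.009,0,-2,0,0.01,-0.0655,-0.002,-0.013,0,-2,0,0.01,-0.0655,-0.002,-0.02,0,-2,0,0.01,-0.0655,-0.002,-0.03,0,-2,0,0.01,-0.0655,-0.002,-0.05,0,-2,0,0.01,-0.0655,-0.002,-0.075,0,-2,0,0.01,-0.0655,-0.002,-0.1,0,-2,0,0.01,-0.0655,-0.002,-0.12,0,-2,0,0.01,-0.0655,-0.002,-0.13,0,-2,0,0.01,-0.0655,-0.002,-0.13,0,-2,0,0.01],
)

```text
time: 41.55
position: [0.4107, 0.1309, 0.1496]
eef_rot: [0.627, 0.779, -0.008, 0.017]
ft_force: [-0.2, -0.5, -1.9]
finger_gap: 0.0177
grip_force: 98.1
```

```bash
python3 - <<'E'
from h import *
o=bot.observe(); print(o["position"],o["ft_force"])
rings((.432,.041,.14,.2))
for d in bot.spot_point("ring_1","top"): print(d["p"],d["at"])
psi=np.radians(86.6)
p=np.array([.5297,-.1415])+.0923*np.array([np.cos(psi),np.sin(psi)]); print(p)
plan((*p,.155,86.6,-2))
E
```

```text
[0.41069033 0.1309017  0.14958186] [-0.20489545 -0.54869776 -1.90297345]
690 [428.4  44.9] [57.6 73.8] 11.0 [0.1669 0.1761 0.1804]
0.9 [0.4111, -0.252, 0.0448]
0.86 [0.4191, -0.4201, 0.0262]
0.83 [0.5277, -0.2593, 0.0459]
0.8 [0.4292, 0.043, 0.149]
[ 0.53517398 -0.04936246]
(np.float64(0.5351739782810612), np.float64(-0.04936246388263646), 0.155, 86.6, -2) -> [-0.2028, 0.0834, 0.0016] [0.9, 0.0, 15.8] rows 3.5
```

apply_moves(
  targets=[-0.004,0.002,0,0,0,0.3,0.01,-0.012,0.005,0,0,0,0.9,0.01,-0.024,0.01,0,0,0,1.8,0.01,-0.04,0.017,0,0,0,3,0.01,-0.058,0.024,0,0,0,4.5,0.01,-0.076,0.031,0.001,0.3,0,6,0.01,-0.094,0.039,0.001,0.5,0,7.4,0.01,-0.112,0.046,0.001,0.6,0,8.8,0.01,-0.13,0.054,0.001,0.7,0,10.2,0.01,-0.148,0.061,0.001,0.8,0,11.6,0.01,-0.165,0.068,0.001,0.9,0,13,0.01,-0.18,0.074,0.001,0.9,0,14.2,0.01,-0.191,0.079,0.001,0.9,0,15,0.01,-0.199,0.082,0.001,0.9,0,15.6,0.01,-0.203,0.0834,0.001,0.9,0,15.8,0.01,-0.203,0.0834,0.001,0.9,0,15.8,0.01,-0.203,0.0834,0.001,0.9,0,15.8,0.01],
)

```text
time: 43.78
position: [0.5354, -0.0491, 0.1563]
eef_rot: [0.728, 0.686, -0.012, 0.013]
ft_force: [-0.3, -0.5, -1.5]
finger_gap: 0.0182
grip_force: 98.1
```

```bash
python3 - <<'E'
from h import *
rings((.53,-.1415,.14,.21))
for d in bot.spot_point("ring_1","top"): print(d["p"],d["at"])
plan((.535,-.0494,.035,86.6,0))
E
```

```text
677 [ 529.2 -141.9] [63.1 57.7] 85.3 [0.167  0.1824 0.1863]
0.88 [0.5265, -0.2584, 0.0466]
0.87 [0.5275, -0.1407, 0.153]
0.77 [0.4191, -0.4222, 0.0256]
0.67 [0.4154, -0.2503, 0.0465]
(0.535, -0.0494, 0.035, 86.6, 0) -> [0.004, -0.0006, 0.1212] [0.1, 2.0, -0.0] rows 1.9
```

apply_moves(
  targets=[0.003,0,0.03,0,0,0,0.01,0.003,0,0.06,0,1,0,0.01,0.003,0,0.085,0,2,0,0.01,0.003,0,0.098,0,2,0,0.01,0.003,0,0.104,0,2,0,0.01,0.003,0,0.109,0,2,0,0.01,0.003,0,0.114,0,2,0,0.01,0.003,0,0.119,0,2,0,0.01,0.003,0,0.121,0,2,0,0.01,0.003,0,0.121,0,2,0,0.01,0.003,0,0.121,0,2,0,0.01],
)

```text
time: 45.25
position: [0.5357, -0.0507, 0.0353]
eef_rot: [0.728, 0.686, 0.0, 0.001]
ft_force: [-0.7, 0.1, -0.3]
finger_gap: 0.0179
grip_force: 98.1
```

apply_moves(
  targets=[0.01,0,-0.001,0,0,0,0.01,0.025,0,-0.001,0,0,0,0.01,0.045,0,-0.001,0,0,0,0.01,0.065,0,-0.001,0,0,0,0.01,0.085,0,-0.001,0,0,0,0.01,0.1,0,-0.001,0,0,0,0.01,0.1,0,-0.06,0,0,0,0.01,0.1,0,-0.12,0,0,0,0.01,0.1,0,-0.13,0,0,0,0.01,0.1,0,-0.13,0,0,0,0.01],
)

```text
time: 46.5
position: [0.5414, 0.0495, 0.1651]
eef_rot: [0.728, 0.686, 0.001, 0.001]
ft_force: [-1.1, -0.1, -1.2]
finger_gap: 0.018
grip_force: 98.2
```

```bash
python3 - <<'E'
from h import *
c=rings((.53,-.1415,.063,.083),(.4145,-.2505,.063,.083),(.522,-.258,.063,.083)); o=bot.observe(); print(o["position"])
for d in bot.spot_point("ring_1","top"): print(d["p"],d["at"])
for d in bot.spot_point("plate_1","top"): print("pl",d["p"],d["at"])
save("top7.png",c["color"][180:340,100:560],1.7)
# home: TCP over dowel -45: 
plan((.5185,.4375,.165,-3),(.5185,.4375,.0285,-3))
E
```

```text
476 [ 528.9 -145.5] [50. 55.] 87.9 [0.0685 0.0722 0.0761]
494 [ 413.4 -253.2] [50.4 54.6] 85.9 [0.0685 0.0725 0.0764]
478 [ 522.  -259.7] [51.2 55.5] 87.4 [0.0681 0.0727 0.0765]
[0.54098746 0.04941227 0.16402207]
0.98 [0.4126, -0.2516, 0.0435]
0.89 [0.5243, -0.2566, 0.0459]
0.8 [0.5294, -0.1448, 0.0453]
0.61 [0.4187, -0.4192, 0.0229]
pl 0.79 [0.5209, -0.2586, 0.0048]
pl 0.65 [0.5284, -0.4251, 0.0669]
pl 0.61 [0.5296, -0.4194, 0.0587]
(0.5185, 0.4375, 0.165, -3) -> [0.3862, -0.0455, -0.0018] [-0.0, 0.1, 89.6] rows 8.4
(0.5185, 0.4375, 0.0285, -3) -> [0.3863, -0.0453, 0.1347] [-0.0, 0.1, 89.6] rows 8.4
```

View pics/top7.png

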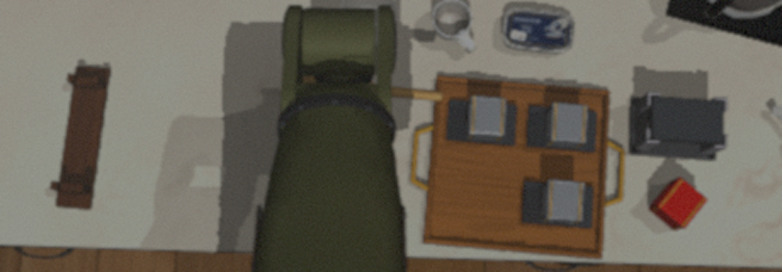

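All three rings sit on their plates: crop (487,115), (568,125) and (566,200). The dowel is going home.

apply_moves(
  targets=[0.386,-0.0455,-0.01,0,0,89.6,0.01,0.386,-0.0455,-0.01,0,0,89.6,0.01,0.386,-0.0455,-0.01,0,0,89.6,0.01,0.386,-0.0455,-0.01,0,0,89.6,0.01,0.386,-0.0455,-0.01,0,0,89.6,0.01,0.386,-0.0455,-0.01,0,0,89.6,0.01,0.386,-0.0455,-0.01,0,0,89.6,0.01,0.386,-0.0455,-0.01,0,0,89.6,0.01,0.386,-0.0455,-0.01,0,0,89.6,0.01,0.386,-0.0455,-0.01,0,0,89.6,0.01,0.386,-0.0455,-0.01,0,0,89.6,0.01],
)

```text
time: 48.02
position: [0.519, 0.4371, 0.1741]
eef_rot: [1.0, -0.025, 0.0, 0.001]
ft_force: [-0.9, -0.5, -0.1]
finger_gap: 0.0178
grip_force: 98.2
```

```bash
python3 - <<'E'
from h import *
np.set_printoptions(precision=4,suppress=True)
c=tip()
for n in("wrist","top"):
    c=cam(n); W=world(c,np.ones((480,640),bool))
    for l in("stand","stand_rest"):
        for d in bot.spot_point(l,n)[:1]: print(n,l,d["p"],d["at"])
    for x in(.4155,.571):
        q=W[(abs(W[:,0]-x)<.01)&(abs(W[:,1]-.438)<.04)&(W[:,2]>.036)&(W[:,2]<.055)]
        if len(q)>3: print(n,x,len(q),q[:,1].min(),q[:,1].max(),q[:,0].min(),q[:,0].max())
plan((.5185,.437,.0285,-3))
E
```

```text
[0.519  0.4371 0.1741] [179.9  -0.   -2.9] gap 0.0178
top xmin []
side xmin [-0.129  -0.1256 -0.123 ]
-0.13 13 [-0.0009  0.002   0.0109] [-0.0187 -0.0177 -0.0132 -0.009  -0.0045]
-0.11 24 [-0.0019  0.0057  0.0122] [-0.0192 -0.0167 -0.0121 -0.0094 -0.0078]
-0.09 24 [-0.0033  0.0037  0.01  ] [-0.0174 -0.0165 -0.0134 -0.0095 -0.0059]
-0.07 26 [-0.0028  0.005   0.0114] [-0.0184 -0.0172 -0.0136 -0.0074 -0.0064]
-0.05 25 [-0.003   0.0027  0.0124] [-0.0201 -0.0171 -0.0124 -0.0097 -0.0063]
wrist 0.571 282 0.4130206539639871 0.458195772702846 0.567353914640011 0.5801305038805701
top stand 0.78 [0.472, 0.444, 0.0008]
top stand_rest 0.98 [0.4725, 0.4384, 0.0379]
top 0.571 24 0.4106768640270787 0.43355065696466116 0.5635961290241172 0.5736432371586135
(0.5185, 0.437, 0.0285, -3) -> [-0.0008, 0.0002, 0.1465] [0.0, -0.1, -0.0] rows 2.3
```

apply_moves(
  targets=[-0.0005,0,0.06,0,0,0,0.01,-0.0005,0,0.1,0,0,0,0.01,-0.0005,0,0.12,0,0,0,0.01,-0.0005,0,0.13,0,0,0,0.01,-0.0005,0,0.137,0,0,0,0.01,-0.0005,0,0.142,0,0,0,0.01,-0.0005,0,0.145,0,0,0,0.01,-0.0005,0,0.145,0,0,0,0.01,-0.0005,0,0.145,0,0,0,0.01],
)

```text
time: 49.55
position: [0.519, 0.4373, 0.0303]
eef_rot: [1.0, -0.026, 0.001, 0.0]
ft_force: [0.3, -0.2, -0.3]
finger_gap: 0.0179
grip_force: 98.3
```

```bash
python3 - <<'E'
from h import *
o=bot.observe(); print(o["position"],o["ft_force"],o["moment"])
s=cam("side"); save("s8.png",s["color"][170:250,210:310],6)
E
```

```text
[0.51895141 0.43731052 0.03033535] [ 0.33074242 -0.21891496 -0.30765419] [-0.00461887 -0.03256217 -0.03826151]
```

View pics/s8.png

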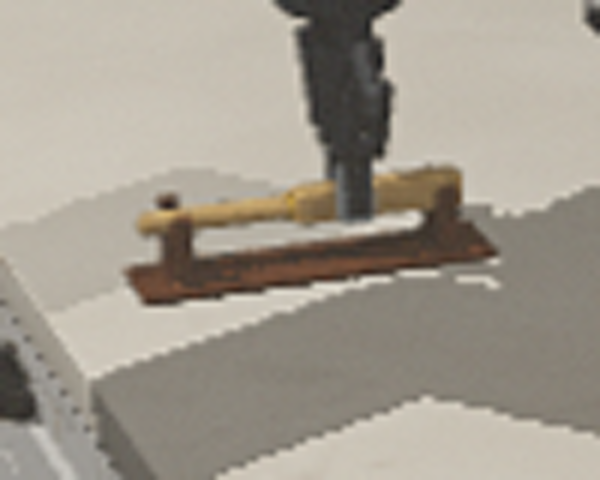

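The dowel lies in both notches (175,235 and 440,200), about 1 mm above the floor. I lower it a touch, release and leave.

apply_moves(
  targets=[0,0,0.0015,0,0,0,0.01,0,0,0.0015,0,0,0,0.01,0,0,0.0015,0,0,0,0.05,0,0,0.0015,0,0,0,0.05,0,0,0.0015,0,0,0,0.05,0,0,-0.01,0,0,0,0.05,0,0,-0.03,0,0,0,0.05,0,0,-0.08,0,0,0,0.05,0,0,-0.13,0,0,0,0.05,0,0,-0.15,0,0,0,0.05,0,0,-0.15,0,0,0,0.05],
)

```text
time: 50.98
position: [0.5189, 0.4375, 0.182]
eef_rot: [1.0, -0.026, 0.002, -0.001]
ft_force: [0.4, -0.7, -0.8]
finger_gap: 0.0499
grip_force: 0.0
```

```bash
python3 - <<'E'
from h import *
np.set_printoptions(precision=4,suppress=True)
c=cam("wrist");W=world(c,np.ones((480,640),bool))
for l in ("dowel","stand_rest"):
  for d in bot.spot_point(l,"wrist"): print(l,round(d["p"],2),np.array(d["at"]))
Q=W[(abs(W[:,0]-.474)<.14)&(abs(W[:,1]-.44)<.016)&(W[:,2]>.04)&(W[:,2]<.056)]
for x in(.44,.48,.52,.55):
    k=Q[abs(Q[:,0]-x)<.008]; print(x,len(k),np.median(k[:,1]),np.percentile(k[:,2],80))
t=rings((.53,-.1415,.063,.083),(.4145,-.2505,.063,.083),(.522,-.258,.063,.083))
for d in bot.spot_point("ring_1","top"): print(d["p"],d["at"])
for d in bot.spot_point("dowel","top"): print(d["p"],d["at"])
save("top9.png",np.vstack([t["color"][170:340,100:560]]),1.7)
E
```

```text
dowel 0.59 [0.476  0.4389 0.0424]
stand_rest 0.56 [0.4746 0.4385 0.042 ]
0.44 264 0.44208067377308446 0.046540850100564524
0.48 295 0.43950851109741756 0.048029704873658
0.52 493 0.43739778523322126 0.05018886592398576
0.55 571 0.4359010427558933 0.050098783505061306
477 [ 528.9 -145.2] [50.2 55.9] 88.2 [0.0686 0.0723 0.0765]
492 [ 413.5 -253.1] [50.3 54.3] 86.3 [0.0679 0.0724 0.0762]
479 [ 522.7 -259.8] [50.2 55.2] 85.8 [0.0681 0.0724 0.0764]
0.77 [0.5277, -0.258, 0.0453]
0.7 [0.4193, -0.4191, 0.0282]
0.66 [0.4135, -0.2488, 0.0478]
0.59 [0.5284, -0.1394, 0.0413]
```

View pics/top9.png

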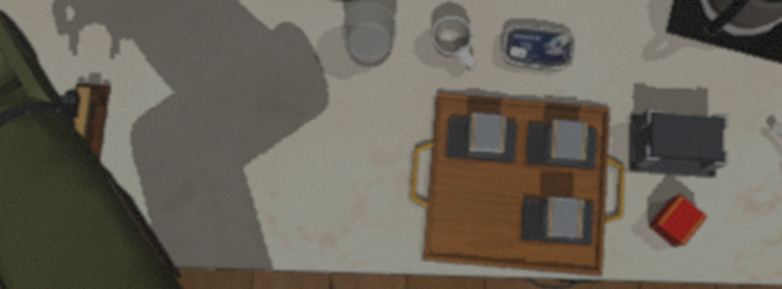

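The picture shows three rings centred on three plates at (487,132), (568,142) and (566,217). The dowel is home, the bystanders are untouched, and the red look-alike is where it was. I am handing in.

```bash
python3 -c "
from cell import bot
print(bot.hand_in())"
```

```text
the job is handed in; nothing more can be done
None
```

The job is handed in (the interface gave no verdict): three silver rings lie level on three plates on the tray, the two spare plates are in the dispenser, and the dowel is home in both notches of its stand.

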